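# Turn the border tiles over in the tipping tray and set them out along the batten

## Task

The border tiles on the left lie with their terracotta backs up. Level the tray's bare load wing first, then turn the tiles over by tipping the tray with its red handle (not in the fingers), so each tumbles onto the green wing glazed face up, and set every tile out flat on the counter along the batten, fruit side up, squarely end-on with its blue end touching the batten's near face. Finish with the tray's load wing level again, and leave the other kitchen things where they are.

Things in the scene. Friction and masses are not known exactly. Their poses are not given: they have to be found in the camera images.
- stand: Fixed stand of the turning tray: dark base plate 215 x 110 mm and two grey cheeks up to 73 mm high. Origin on the counter midway between the cheeks; the tray's hinge axis runs along the stand's own x, 60 mm above the origin.
- tray (a joint): Angle of the L-shaped turning tray, rad, 0 to 1.87 (stops). At 0 its load wing is level towards the stand's +y and the green wing stands upright over the hinge (top 200 mm up); growing angle lifts the load wing. At 1.57 the green wing is level towards -y, the load wing upright; at 1.87 the load wing leans over 17 degrees. Stiff hinge (0.5 N m friction): stays where it is left.
- load_wing (a point): Centre of the floor of the bare aluminium load wing, 67.5 mm from the hinge axis. Wing 135 mm deep, 152 mm wide inside, 6 mm thick, side rims 6 mm, end lip 8 mm high; floor level with the hinge (60 mm up) at angle 0. A tile laid with its length across the hinge slides to the corner as the wing is raised, stands on end, and topples over onto the green wing by about 1.75 rad.
- catch_wing (a point): Centre of the floor of the green catch wing, 67.5 mm from the hinge axis, same size as the load wing and at right angles to it, their inner corner on the hinge axis. Moves with the tray; its y axis points out of the floor. At 1.57 rad its floor is level, 60 mm above the counter.
- tray_handle (a point): Middle of the red round handle, a rod 14 mm thick along the hinge direction, level with the load wing's floor, 125 mm from the hinge axis, free from 80 to 165 mm out towards the stand's -x (this point: 128 mm). Pinched from above, fingers closing across it, it can be led round its arc with the gripper pointing down: the rod turns between the fingers.
- batten: Fixed wooden batten, 340 mm long (own y), 18 mm high, on the right. Origin at the foot of the middle of its contact face, the long face that looks to its own -x (roughly towards the robot). Own x points into the batten.
- tile1: Border tile 1 (may be absent): ceramic, 110 x 60 x 12 mm, about 170 g. Origin at its very centre, x along its length, +z out of the ribbed terracotta back; the other face (-z) is glazed white with fruit and green lines. The end at +x is blue all round (15 mm band). At first it lies on the counter on the left, back up.
- tile1_blue_end (a point): Middle of the blue end face of tile 1, 55 mm along +x from its centre.
- tile2: Border tile 2 (may be absent): ceramic, 110 x 60 x 12 mm, about 170 g. Origin at its very centre, x along its length, +z out of the ribbed terracotta back; the other face (-z) is glazed white with fruit and green lines. The end at +x is blue all round (15 mm band). At first it lies on the counter on the left, back up.
- tile2_blue_end (a point): Middle of the blue end face of tile 2, 55 mm along +x from its centre.
- tile3: Border tile 3 (may be absent): ceramic, 110 x 60 x 12 mm, about 170 g. Origin at its very centre, x along its length, +z out of the ribbed terracotta back; the other face (-z) is glazed white with fruit and green lines. The end at +x is blue all round (15 mm band). At first it lies on the counter on the left, back up.
- tile3_blue_end (a point): Middle of the blue end face of tile 3, 55 mm along +x from its centre.
- mug: Bystander, to be left alone: blue mug, 74 mm wide, 70 mm high, origin under its centre.
- salt: Bystander, to be left alone: small white jar, 48 mm wide, 55 mm high, origin under its centre.
- spatula: Bystander, to be left alone: brass spatula 200 mm long, lying flat.
- spacers: Bystander, to be left alone: cardboard packet 60 x 45 x 25 mm, origin under its centre.
- pot: Bystander, to be left alone: steel pot, 140 mm wide, 70 mm high, origin under its centre.
Mind the look-alikes: they are no part of the job. What is shaped like the tile1 but black or pink is not meant.

How it is judged:
By the outcome, as a careful person would: the job done as asked, in the order asked, and still so for the second after the job is handed in, with the robot touching nothing.
Of tile1, tile2, tile3 only 2 to 3 are there at a start; the rules pass over those that are not, and their reading is None.
At some moment in a run one of tile1, tile2, tile3 may be knocked a few centimetres aside while the robot is not near it.
Once in a run the grip may slacken for a moment while it holds something.
It also fails if it takes over 210 s, if anything falls off the work surface, if the arm or the gripper's body presses on something with over 40 N, if the wrist force passes 120 N, or if a joint passes its speed limit or range.

## Robot

A 7-joint arm with a two-finger parallel gripper is mounted at the origin on the work surface. World frame = base frame: x ahead of the robot, y to its left, z up, the work surface at z = 0. Lengths are in m, angles in rad, forces in N, time in s.
With the tool pointing down it reaches from about 0.425 to 0.925 m from the base axis. Payload 6.8 kg.
Tool frame: the origin (TCP) lies at the very end of the fingers, on their centre line; the grasp point (between the pads) lies 19 mm behind it; z points along the fingers, y is the line along which they close (so a half turn about z gives the same grasp; the last joint's range is limited). The gripper opens to 85 mm and grips with 20 to 120 N. Pads are 22 mm wide; open, the fingers measure 114 mm over their backs; the gripper's body (76 mm by 85 mm) begins 54 mm behind the grasp point. The pads swing forward as they close: fully open they stand 13 mm farther back than shut.
Start: joints at [-0.108, 0.477, 0.022, 1.555, -0.011, 1.109, -0.083], TCP at [0.675, 0, 0.231] pointing down, gripper open.
Joint ranges: [-2.96, 2.96], [-0.34, 2.1], [-1.41, 1.46], [0.24, 2.44], [-1.37, 4.51], [0.17, 1.92], [-2.96, 2.96]. Speed limits (rad/s): [2.39, 2.39, 3.14, 3.14, 3.14, 3.14, 3.14].

## Interface

Orientations are given as a rotation vector (axis times angle).
In Python, from bench import get_obs, grab_frame, hand_in gives the robot as it stands.
- The arm moves only by the tool drive_tool, never from a script. Its argument "rows" is a list of rows, each an object with "offset": the shift along the tool's x, y, z as a fraction of full scale, a list of three; "rotation": the turn, a rotation vector about the tool's x, y, z as a fraction of full scale, a list of three; "claw": the opening, from 0 (shut) to 1 (fully open). In form: [{"offset": [tx, ty, tz], "rotation": [wx, wy, wz], "claw": claw}, ...]. A call has 1 to 20 rows; each row is the pose to reach, as a shift and turn from the pose commanded when the call began, along the tool's axes at that moment; what a row does not reach only later rows make up. Full scale, the value 1, is 0.15 m for a shift and 2 rad for a turn. A row lasts 1/12 s, in which the tool goes at most 41.7 mm and 7.16 degrees, less where a joint would pass 70% of its speed; a pose out of reach is approached as far as the arm can. A call with a number of a shift or a turn outside -1 to 1 is refused whole. A call with a gripper value outside its range is refused whole. The fingers move at their own pace and stop on an object; "force" is the grip in N (left out, the last holds). Time passes only in rows, so rows that repeat a pose let the fingers close. It gives the time, the measured TCP pose, the force, the opening and the grip force at its end, in the units of the state.
- get_obs(): the state, without advancing time (a new reading comes with each control period).
- grab_frame(name): name is "scene" or "side" or "wrist"; returns a dict with "frame" (420x560x3 uint8, red, green, blue), "z_map" (420x560 float32, m along the optical axis (not along the pixel's ray), 0 where there is no reading), "vfov" (degrees; the focal length in pixels is half the picture's height over the tangent of half this angle, whatever the lens; pixels are square), "cx", "cy" (the principal point, pixels), "R" (3x3) and "t" (3): a world point X has camera coordinates R X + t. Camera axes: x right, y down, z forward; pixel columns grow to the right and rows downward; lengths in m; the calibration is good to about 2 mm. The wrist camera is an equidistant fisheye: a pixel r from the principal point sees the ray r / f radians off the axis. A picture is of the moment at which its call begins.
- hand_in(): hands the job in; it is judged then, once.
The state is a dict: "clock": time; "joints": joint angles; "qvel": joint speeds; "tau": joint torques, N m; "tcp_pos": TCP position; "orientation": TCP orientation; "contact_force": force on the tool from outside, world axes, zero at the start; "moment": the same for the moment, N m; "grip_width": finger opening in m; "gripper_force": force on a finger pad.
Only numpy, scipy, OpenCV 4.12 (cv2) and the standard library are available. Lean on these libraries where they do the work, as an engineer would, in place of code of your own. Each camera call takes 0.05 s, during which the arm holds its last target. There are 200 camera calls.

## Working session

There is one attempt and no reset: what is moved stays moved. The work goes in short steps, Python scripts to look and compute and a tool call to move; the robot and the scene stay as the last step left them, time stands still between calls to the robot, and variables do not carry over. Pictures are saved under pics/ and viewed, at most 14 in all, crops included, and the job is handed in when it is done.

Besides the shell and the picture viewer there is one more tool, called after "Request:" by a JSON object that holds its "op" and its "data", one argument or row to a line. drive_tool: Moves the arm, as the interface text tells. Its arguments: {"type":"object","properties":{"rows":{"type":"array","items":{"type":"object","properties":{"offset":{"type":"array","items":{"type":"number"}},"rotation":{"type":"array","items":{"type":"number"}},"claw":{"type":"number"}}}},"force":{"type":"number"}},"required":["rows"]}

```bash
ls; mkdir -p pics
cat > h.py <<'E'
import numpy as np, cv2
from bench import get_obs, grab_frame, hand_in
def save(n,name):
    f=grab_frame(n); np.savez('pics/'+name+'.npz',**f); cv2.imwrite('pics/'+name+'.png',f['frame'][:,:,::-1]); return f
def foc(f): return 210/np.tan(np.radians(f['vfov'])/2)
def ray(f,u,v,fish=False):
    F=foc(f); x=(u-f['cx'])/F; y=(v-f['cy'])/F
    if fish:
        r=np.hypot(x,y); d=np.array([x/r*np.sin(r),y/r*np.sin(r),np.cos(r)]) if r>1e-9 else np.array([0,0,1.])
    else: d=np.array([x,y,1.])
    R=np.array(f['R']);return -R.T@np.array(f['t']), R.T@d
def onz(f,u,v,z,fish=False):
    o,d=ray(f,u,v,fish); return o+d*(z-o[2])/d[2]
def pt(f,u,v):
    u=int(round(u));v=int(round(v)); o,d=ray(f,u,v); return o+d*float(f['z_map'][v,u])
E
python3 - <<'E'
from h import *
print(get_obs())
a=save('scene','s0');b=save('side','d0');w=save('wrist','w0')
for f in(a,b,w): print(f['vfov'],f['cx'],f['cy'],(-np.array(f['R']).T@f['t']).round(3),np.array(f['R']).round(2).tolist())
E
```

```text
pics
{'clock': 0.0, 'joints': array([-0.10808199,  0.47780465,  0.02234917,  1.55642701, -0.01148948,
        1.1093366 , -0.08308732]), 'qvel': array([ 8.27377083e-05, -1.82235801e-03,  1.67275419e-03,  3.52292814e-04,
        3.41593244e-04,  1.62605313e-03,  1.33364591e-03]), 'tau': array([-5.45967814e-04, -5.96443820e+01,  1.60769675e+00, -2.81194621e+01,
        1.24063640e-02,  9.39900521e-03,  2.20753498e-05]), 'tcp_pos': array([ 6.74408502e-01, -3.58589827e-05,  2.30333196e-01]), 'orientation': array([-2.22058179e+00, -2.22061028e+00,  2.21207014e-03]), 'contact_force': array([ 0.11378864, -0.38190902, -0.20243838]), 'moment': array([0.01251387, 0.05752472, 0.05664676]), 'gripper_force': 0.0, 'grip_width': 0.08521411188541393}
43.2127030611133 284.6273084678682 213.0934736608717 [ 1.595 -0.233  1.222] [[0.27, 0.96, -0.02], [0.7, -0.21, -0.68], [-0.66, 0.17, -0.73]]
45.3460938619425 286.6208791992652 201.95771615589013 [ 0.381 -0.83   0.967] [[0.97, -0.23, 0.0], [-0.16, -0.68, -0.72], [0.17, 0.7, -0.69]]
65.70646984690485 285.2103792991151 211.23591999075387 [0.676 0.079 0.375] [[1.0, 0.0, -0.0], [0.0, -0.95, 0.31], [-0.0, -0.31, -0.95]]
```

View pics/s0.png

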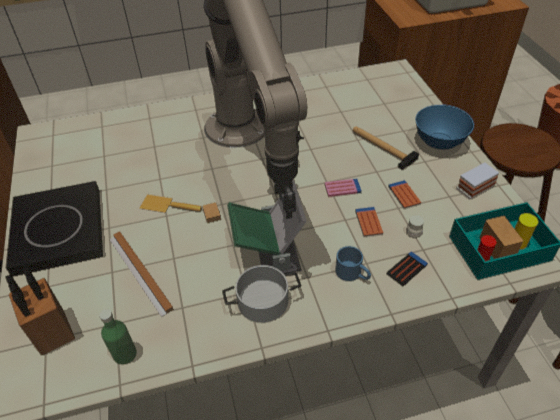

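View pics/d0.png

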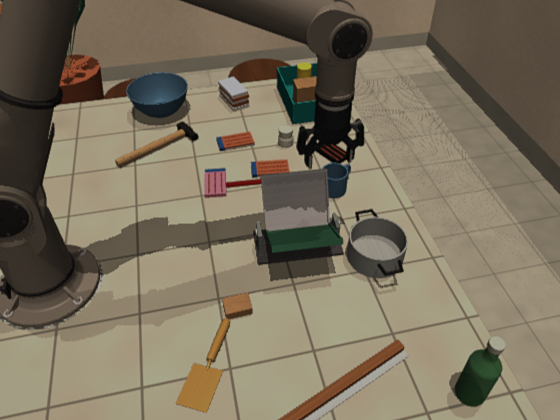

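Candidates for tiles in the scene view: orange (404,194) and (369,221), which match the terracotta backs with blue ends. The pink one (343,187) and the black one (407,268) are look-alikes. I'll check a close crop and measure.

```bash
cat > m.py <<'E'
from h import *
def L(n): return dict(np.load('pics/'+n+'.npz'))
def crop(f,x0,y0,w,h,W=400,H=300): return cv2.resize(f['frame'][y0:y0+h,x0:x0+w,::-1],(W,H),interpolation=cv2.INTER_CUBIC)
def cloud(f):
    v,u=np.mgrid[0:420,0:560]; F=foc(f); z=f['z_map']
    P=np.stack([(u-f['cx'])/F*z,(v-f['cy'])/F*z,z],-1)
    return (P-f['t'])@f['R'] # R^T(p-t)
def tiles(f):
    hsv=cv2.cvtColor(f['frame'],cv2.COLOR_RGB2HSV); P=cloud(f)
    blue=cv2.inRange(hsv,(105,110,40),(125,255,255)); red=cv2.inRange(hsv,(3,130,90),(14,255,255))
    out=[]
    n,lab,st,c=cv2.connectedComponentsWithStats(cv2.morphologyEx(red,cv2.MORPH_CLOSE,np.ones((5,5))))
    for i in range(1,n):
        if st[i,4]>80:
            out.append((c[i].round(0),st[i,4],np.median(P[lab==i],0).round(3)))
    return out
E
python3 - <<'E'
from m import *
a=L('s0');b=L('d0');w=L('w0')
for f in(a,b):
    print(tiles(f))
im=np.vstack([np.hstack([crop(a,300,150,160,120),crop(a,200,180,130,98)]),np.hstack([crop(a,90,220,120,90),crop(b,190,120,200,150)])])
cv2.imwrite('pics/c0.png',im)
E
```

```text
[(array([439.,  11.]), np.int32(1858), array([-0.308,  0.895,  0.147])), (array([553.,  97.]), np.int32(280), array([-0.271,  1.696, -0.394])), (array([405., 195.]), np.int32(387), array([0.53 , 0.445, 0.01 ])), (array([369., 223.]), np.int32(440), array([0.609, 0.289, 0.01 ])), (array([143., 272.]), np.int32(639), array([ 0.607, -0.396,  0.016])), (array([489., 241.]), np.int32(169), array([0.831, 0.542, 0.093])), (array([405., 268.]), np.int32(305), array([0.799, 0.322, 0.011])), (array([ 35., 303.]), np.int32(837), array([ 0.738, -0.638,  0.148]))]
[(array([77., 70.]), np.int32(725), array([-0.147,  1.765, -0.386])), (array([305.,  83.]), np.int32(192), array([0.783, 0.605, 0.087])), (array([237., 139.]), np.int32(346), array([0.525, 0.443, 0.014])), (array([271., 167.]), np.int32(427), array([0.598, 0.286, 0.014])), (array([236., 303.]), np.int32(437), array([ 0.424, -0.172,  0.026])), (array([343., 382.]), np.int32(1438), array([ 0.598, -0.4  ,  0.019]))]
```

View pics/c0.png

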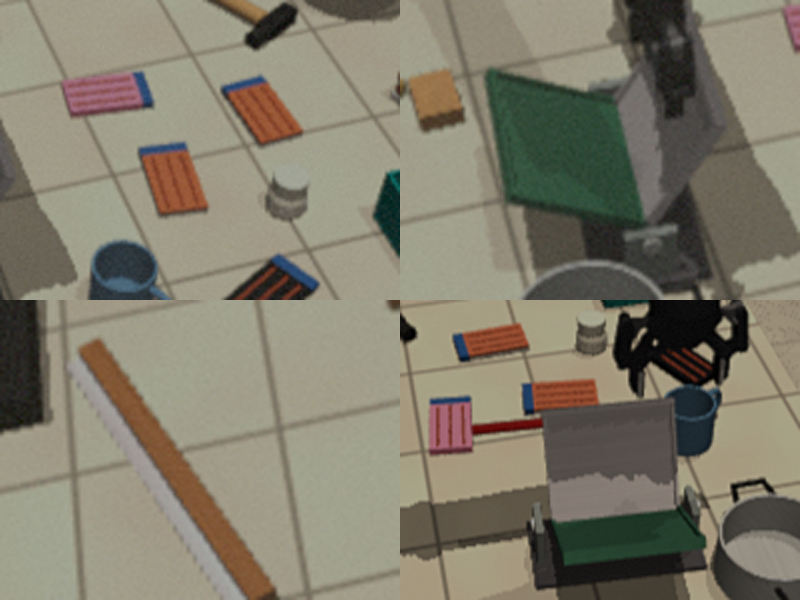

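View pics/w0.png

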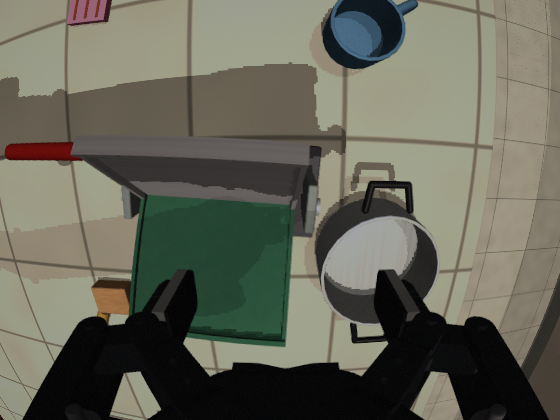

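The crop confirms two terracotta tiles with blue ends. The tray's load wing is raised, the green wing is roughly level towards −y, and the red handle points towards the robot. Now I'll measure.

```bash
cat >> m.py <<'E'
def fcloud(f):
    v,u=np.mgrid[0:420,0:560]; F=foc(f); x=(u-f['cx'])/F; y=(v-f['cy'])/F; r=np.hypot(x,y)+1e-9
    z=f['z_map']; k=z*np.tan(r)/r
    return (np.stack([x*k,y*k,z],-1)-f['t'])@f['R']
def tilepose(f,near,z=0.012,fish=False,rad=0.09,colors='rw'):
    """rect pose on plane z from blue+body mask near a point (x,y)"""
    hsv=cv2.cvtColor(f['frame'],cv2.COLOR_RGB2HSV); P=(fcloud if fish else cloud)(f)
    blue=cv2.inRange(hsv,(105,110,40),(125,255,255))>0; red=cv2.inRange(hsv,(2,120,70),(15,255,255))>0
    v,u=np.mgrid[0:420,0:560]
    m=(np.hypot(P[...,0]-near[0],P[...,1]-near[1])<rad)&(abs(P[...,2]-z)<0.02)
    def proj(mm): return np.array([onz(f,a,b,z,fish)[:2] for a,b in zip(u[mm],v[mm])])
    bl=proj(m&blue); bd=proj(m&(red|blue))
    r=cv2.minAreaRect((bd*1000).astype(np.float32)); box=cv2.boxPoints(r)/1000
    c=np.array(r[0])/1000; e1=box[1]-box[0]; e2=box[2]-box[1]; l=e1 if np.hypot(*e1)>np.hypot(*e2) else e2
    l=l/np.hypot(*l); 
    if (bl.mean(0)-c)@l<0: l=-l
    return c.round(4),np.array(r[1]).round(1),np.arctan2(l[1],l[0]).round(3),len(bl)
E
python3 - <<'E'
from m import *
a=L('s0');b=L('d0');w=L('w0')
for n in((.53,.445),(.605,.288)):
    for f in(a,b): print(tilepose(f,n))
# batten top
for f in (a,b):
    P=cloud(f);hsv=cv2.cvtColor(f['frame'],cv2.COLOR_RGB2HSV)
    m=(cv2.inRange(hsv,(2,90,50),(20,255,255))>0)&(P[...,1]<-.2)&(P[...,2]<.03)&(P[...,2]>.01)&(P[...,0]>.45)
    n,lab,st,c=cv2.connectedComponentsWithStats(m.astype(np.uint8)); k=1+st[1:,4].argmax()
    v,u=np.nonzero(lab==k); q=np.array([onz(f,x,y,.018)[:2] for x,y in zip(u,v)])
    r=cv2.minAreaRect((q*1000).astype(np.float32)); print('batten',r,cv2.boxPoints(r).round(0).tolist(), np.median(P[lab==k][:,2]))
# handle
for f,fi in((a,0),(b,0),(w,1)):
    P=(fcloud if fi else cloud)(f);hsv=cv2.cvtColor(f['frame'],cv2.COLOR_RGB2HSV)
    red=(cv2.inRange(hsv,(0,170,60),(4,255,255))|cv2.inRange(hsv,(174,170,60),(180,255,255)))>0
    m=red&(P[...,0]>.4)&(P[...,0]<.7)&(abs(P[...,1])<.2)&(P[...,2]>.05)
    q=P[m]; print('handle',len(q), q.mean(0).round(3) if len(q) else '', q.min(0).round(3),q.max(0).round(3)) if len(q) else print('none')
    # green
    g=(cv2.inRange(hsv,(60,80,20),(95,255,255))>0)&(P[...,0]>.5)&(P[...,0]<.8)&(abs(P[...,1])<.2)&(P[...,2]>.03)
    q=P[g]; c=np.median(q,0); U,S,V=np.linalg.svd(q[::5]-c,full_matrices=0); print('green',len(q),c.round(3),V.round(3).tolist(),q.min(0).round(3),q.max(0).round(3))
E
```

```text
(array([0.5226, 0.4437]), array([109.2,  60. ]), np.float32(-3.085), 29)
(array([0.5182, 0.4438]), array([109.3,  65.1]), np.float32(-3.05), 51)
(array([0.6011, 0.29  ]), array([ 59.3, 109. ]), np.float32(3.017), 32)
(array([0.5969, 0.288 ]), array([ 67.7, 107.5]), np.float32(3.01), 57)
batten ((601.224609375, -398.652587890625), (326.08306884765625, 21.18338394165039), 20.762788772583008) [[445.0, -447.0], [453.0, -466.0], [757.0, -351.0], [750.0, -331.0]] 0.015571817097106002
batten ((604.42236328125, -397.99237060546875), (302.7911071777344, 25.149770736694336), 20.82693862915039) [[458.0, -440.0], [467.0, -464.0], [750.0, -356.0], [741.0, -332.0]] 0.01878146056254032
none
green 1508 [ 0.606 -0.07   0.093] [[0.95, -0.279, 0.141], [-0.311, -0.808, 0.5], [-0.026, -0.519, -0.855]] [ 0.521 -0.134  0.048] [0.74  0.195 0.138]
handle 136 [0.487 0.058 0.173] [0.447 0.051 0.166] [0.527 0.066 0.179]
green 1439 [ 0.598 -0.085  0.107] [[-0.99, 0.07, -0.125], [0.14, 0.675, -0.724], [0.034, -0.734, -0.678]] [ 0.516 -0.139  0.064] [0.682 0.011 0.493]
handle 1126 [0.489 0.062 0.176] [0.445 0.053 0.17 ] [0.676 0.079 0.375]
green 18780 [ 0.615 -0.063  0.093] [[0.899, -0.381, 0.214], [0.437, 0.764, -0.474], [0.017, 0.52, 0.854]] [ 0.518 -0.134  0.06 ] [0.683 0.079 0.375]
```

Run:
```python
from m import *
w=L('w0');b=L('d0');P=fcloud(w);hsv=cv2.cvtColor(w['frame'],cv2.COLOR_RGB2HSV)
red=(cv2.inRange(hsv,(0,170,60),(4,255,255))|cv2.inRange(hsv,(174,170,60),(180,255,255)))>0
m=red&(P[...,0]>.4)&(P[...,0]<.53)&(P[...,2]>.05)&(P[...,2]<.3); q=P[m]
for lo in np.arange(.445,.535,.01):
    s=q[(q[:,0]>=lo)&(q[:,0]<lo+.01)]
    if len(s): print(round(lo,3),len(s),s.mean(0).round(4),s.min(0).round(4),s.max(0).round(4))
g=(cv2.inRange(hsv,(60,80,20),(95,255,255))>0)&(P[...,0]>.54)&(P[...,0]<.67)&(P[...,1]<-.02)&(P[...,1]>-.11)&(P[...,2]>.03)&(P[...,2]<.2)
q=P[g];
A=np.c_[q[:,:2],np.ones(len(q))]
for _ in range(5):
    s=np.linalg.lstsq(A,q[:,2],rcond=None)[0]; r=q[:,2]-A@s; k=abs(r)<.004; A,q=A[k],q[k]
print('green z=',s,len(q)); n=np.array([-s[0],-s[1],1]);n/=np.linalg.norm(n);print(n,'tilt',np.arccos(n[2]),'hinge dir',np.degrees(np.arctan2(-n[0],n[1])))
# load wing face gray: fit y = a x + b z + c
g=(hsv[...,1]<60)&(P[...,0]>.55)&(P[...,0]<.66)&(P[...,1]>-.02)&(P[...,1]<.09)&(P[...,2]>.075)&(P[...,2]<.16)
q=P[g];A=np.c_[q[:,0],q[:,2],np.ones(len(q))]
for _ in range(5):
    t=np.linalg.lstsq(A,q[:,1],rcond=None)[0]; r=q[:,1]-A@t; k=abs(r)<.004; A,q=A[k],q[k]
print('load y=',t,len(q),'theta',np.arctan2(1,t[1]),'yaw',np.degrees(np.arctan(t[0])))
# corner line z=.06
for x in(.55,.61,.67): 
    # intersect planes
    M=np.array([[s[1],-1],[1,-t[1]]]); print(x,np.linalg.solve(M,[-s[0]*x-s[2],t[0]*x+t[2]]))
```

```text
0.445 86 [0.4508 0.0646 0.1758] [0.4454 0.0579 0.1719] [0.4549 0.0704 0.1781]
0.455 122 [0.46   0.0639 0.1757] [0.4551 0.057  0.1702] [0.4648 0.07   0.1783]
0.465 130 [0.47   0.0631 0.1757] [0.465  0.0563 0.1701] [0.4749 0.0691 0.179 ]
0.475 145 [0.4798 0.0627 0.1756] [0.475  0.0557 0.1708] [0.4849 0.0688 0.1786]
0.485 149 [0.4899 0.0615 0.1756] [0.485  0.0547 0.1705] [0.4948 0.0676 0.1779]
0.495 162 [0.5001 0.061  0.1757] [0.495  0.0541 0.1699] [0.505  0.0668 0.1788]
0.505 169 [0.5102 0.0601 0.1757] [0.5051 0.0535 0.1704] [0.515  0.0662 0.179 ]
0.515 146 [0.5192 0.0594 0.1757] [0.5151 0.0529 0.1702] [0.5246 0.0656 0.1783]
0.525 14 [0.5272 0.0536 0.1753] [0.525  0.0525 0.1738] [0.5294 0.0547 0.1771]
green z= [-0.04386173 -0.56965725  0.08229567] 11517
[0.03808404 0.49461916 0.86827501] tilt 0.519081877202497 hinge dir -4.4028988758029355
load y= [-7.60633944e-02  5.73166685e-01  5.62896658e-04] 4311 theta 1.0503409233573668 yaw -4.34973571129898
0.55 [-0.00597801  0.06157713]
0.61 [-0.0105556   0.06155309]
0.67 [-0.01513318  0.06152904]
```

Tray angle is about 1.05 rad, stand is at (0.610, −0.011) with yaw −4.35°, and the radius and height checks agree with the given sizes. Next I go to the handle.

Request:
{"op": "drive_tool", "data": {
  "rows": [
    {"offset":[0.2,-0.5,0],"rotation":[0,0,-0.37],"claw":1},
    {"offset":[0.413,-1,0],"rotation":[0,0,-0.7475],"claw":1},
    {"offset":[0.413,-1,0],"rotation":[0,0,-0.7475],"claw":1},
    {"offset":[0.413,-1,0],"rotation":[0,0,-0.7475],"claw":1},
    {"offset":[0.413,-1,0],"rotation":[0,0,-0.7475],"claw":1},
    {"offset":[0.413,-1,0],"rotation":[0,0,-0.7475],"claw":1},
    {"offset":[0.413,-1,0],"rotation":[0,0,-0.7475],"claw":1},
    {"offset":[0.413,-1,0],"rotation":[0,0,-0.7475],"claw":1},
    {"offset":[0.413,-1,0],"rotation":[0,0,-0.7475],"claw":1},
    {"offset":[0.413,-1,0],"rotation":[0,0,-0.7475],"claw":1},
    {"offset":[0.413,-1,0],"rotation":[0,0,-0.7475],"claw":1},
    {"offset":[0.413,-1,0],"rotation":[0,0,-0.7475],"claw":1},
    {"offset":[0.413,-1,0],"rotation":[0,0,-0.7475],"claw":1},
    {"offset":[0.413,-1,0],"rotation":[0,0,-0.7475],"claw":1},
    {"offset":[0.413,-1,0],"rotation":[0,0,-0.7475],"claw":1}
  ]
}}

```text
clock: 1.4
tcp_pos: [0.5249, 0.0618, 0.2312]
orientation: [-0.125, -3.139, 0.0]
contact_force: [-0.4, -0.2, 0.0]
grip_width: 0.0854
gripper_force: 0.0
```

Request:
{"op": "drive_tool", "data": {
  "rows": [
    {"offset":[0.17,-0.013,0],"rotation":[0,0,0],"claw":1},
    {"offset":[0.345,-0.026,0],"rotation":[0,0,0],"claw":1},
    {"offset":[0.345,-0.026,0],"rotation":[0,0,0],"claw":1},
    {"offset":[0.345,-0.026,0.2],"rotation":[0,0,0],"claw":1},
    {"offset":[0.345,-0.026,0.4],"rotation":[0,0,0],"claw":1},
    {"offset":[0.345,-0.026,0.54],"rotation":[0,0,0],"claw":1},
    {"offset":[0.345,-0.026,0.54],"rotation":[0,0,0],"claw":1},
    {"offset":[0.345,-0.026,0.54],"rotation":[0,0,0],"claw":1}
  ]
}}

```text
clock: 2.07
tcp_pos: [0.4728, 0.062, 0.1499]
orientation: [-0.121, -3.137, 0.001]
contact_force: [-0.1, 0.5, -0.2]
grip_width: 0.0858
gripper_force: 0.0
```

Request:
{"op": "drive_tool", "data": {
  "force": 30,
  "rows": [
    {"offset":[0,0,0],"rotation":[0,0,0],"claw":0},
    {"offset":[0,0,0],"rotation":[0,0,0],"claw":0},
    {"offset":[0,0,0],"rotation":[0,0,0],"claw":0},
    {"offset":[0,0,0],"rotation":[0,0,0],"claw":0},
    {"offset":[0,0,0],"rotation":[0,0,0],"claw":0},
    {"offset":[0,0,0],"rotation":[0,0,0],"claw":0},
    {"offset":[0,0,0],"rotation":[0,0,0],"claw":0},
    {"offset":[0,0,0],"rotation":[0,0,0],"claw":0}
  ]
}}

```text
clock: 2.73
tcp_pos: [0.4735, 0.0623, 0.1508]
orientation: [0.119, 3.139, 0.001]
contact_force: [-1.9, 0.8, 6.2]
grip_width: 0.0129
gripper_force: 29.3
```

Request:
{"op": "drive_tool", "data": {
  "rows": [
    {"offset":[0,0.052,0.034],"rotation":[0,0,0],"claw":0},
    {"offset":[0,0.103,0.07],"rotation":[0,0,0],"claw":0},
    {"offset":[0,0.15,0.111],"rotation":[0,0,0],"claw":0},
    {"offset":[0,0.195,0.155],"rotation":[0,0,0],"claw":0},
    {"offset":[0,0.235,0.202],"rotation":[0,0,0],"claw":0},
    {"offset":[0,0.273,0.252],"rotation":[0,0,0],"claw":0},
    {"offset":[0,0.306,0.305],"rotation":[0,0,0],"claw":0},
    {"offset":[0,0.336,0.36],"rotation":[0,0,0],"claw":0},
    {"offset":[0,0.36,0.418],"rotation":[0,0,0],"claw":0},
    {"offset":[0,0.381,0.477],"rotation":[0,0,0],"claw":0},
    {"offset":[0,0.397,0.537],"rotation":[0,0,0],"claw":0},
    {"offset":[0,0.409,0.598],"rotation":[0,0,0],"claw":0},
    {"offset":[0,0.416,0.66],"rotation":[0,0,0],"claw":0},
    {"offset":[0,0.419,0.723],"rotation":[0,0,0],"claw":0},
    {"offset":[0,0.419,0.735],"rotation":[0,0,0],"claw":0},
    {"offset":[0,0.419,0.735],"rotation":[0,0,0],"claw":0}
  ]
}}

```text
clock: 4.07
tcp_pos: [0.4783, 0.1253, 0.0398]
orientation: [0.118, 3.139, 0.001]
contact_force: [2.6, 2.9, -3.2]
grip_width: 0.013
gripper_force: 33.1
```

Request:
{"op": "drive_tool", "data": {
  "rows": [
    {"offset":[0,0,0.02],"rotation":[0,0,0],"claw":0},
    {"offset":[0,0,0.02],"rotation":[0,0,0],"claw":0},
    {"offset":[0,0,0.02],"rotation":[0,0,0],"claw":0}
  ]
}}

```text
clock: 4.32
tcp_pos: [0.4783, 0.1254, 0.0372]
orientation: [0.118, 3.138, 0.002]
contact_force: [2.6, 5.0, -2.8]
grip_width: 0.0132
gripper_force: 33.4
```

Request:
{"op": "drive_tool", "data": {
  "rows": [
    {"offset":[0,0,0],"rotation":[0,0,0],"claw":1},
    {"offset":[0,0,0],"rotation":[0,0,0],"claw":1},
    {"offset":[0,0,0],"rotation":[0,0,0],"claw":1},
    {"offset":[0,0,0],"rotation":[0,0,0],"claw":1},
    {"offset":[0,0,0],"rotation":[0,0,0],"claw":1},
    {"offset":[0,0,0],"rotation":[0,0,0],"claw":1},
    {"offset":[0,0,0],"rotation":[0,0,0],"claw":1},
    {"offset":[0,0,-0.3],"rotation":[0,0,0],"claw":1},
    {"offset":[0,0,-0.6],"rotation":[0,0,0],"claw":1},
    {"offset":[0,0,-1],"rotation":[0,0,0],"claw":1},
    {"offset":[0,0,-1],"rotation":[0,0,0],"claw":1},
    {"offset":[0,0,-1],"rotation":[0,0,0],"claw":1}
  ]
}}

```text
clock: 5.32
tcp_pos: [0.4812, 0.1259, 0.1929]
orientation: [0.119, 3.13, 0.005]
contact_force: [0.2, 0.0, 0.4]
grip_width: 0.0853
gripper_force: 0.0
```

Run:
```python
from m import *
a=save('scene','s1');b=save('side','d1');w=save('wrist','w1');print(get_obs()['tcp_pos'])
for n in((.52,.444),(.6,.289)):
    for f in(a,b): print(tilepose(f,n))
P=cloud(a)
for f,fi in((a,0),(b,0),(w,1)):
    P=(fcloud if fi else cloud)(f);hsv=cv2.cvtColor(f['frame'],cv2.COLOR_RGB2HSV)
    g=(hsv[...,1]<60)&(P[...,0]>.56)&(P[...,0]<.66)&(P[...,1]>.01)&(P[...,1]<.11)&(P[...,2]>.03)&(P[...,2]<.1)
    q=P[g]
    if len(q)<50: print('few',len(q));continue
    A=np.c_[q[:,:2],np.ones(len(q))]; print(len(q),np.linalg.lstsq(A,q[:,2],rcond=None)[0].round(4),np.median(q,0).round(4))
```

```text
[0.47746194 0.12435447 0.18674525]
(array([0.5226, 0.4434]), array([109.2,  60.6]), np.float32(-3.085), 30)
(array([0.5183, 0.4426]), array([108.5,  65.6]), np.float32(-3.081), 51)
(array([0.6009, 0.2898]), array([ 59. , 109.5]), np.float32(3.01), 32)
(array([0.5967, 0.288 ]), array([ 67.7, 107.1]), np.float32(3.01), 58)
857 [0.0031 0.0128 0.0566] [0.612  0.0599 0.0593]
few 0
6394 [0.0013 0.0175 0.0609] [0.6073 0.0654 0.0628]
```

View pics/w1.png

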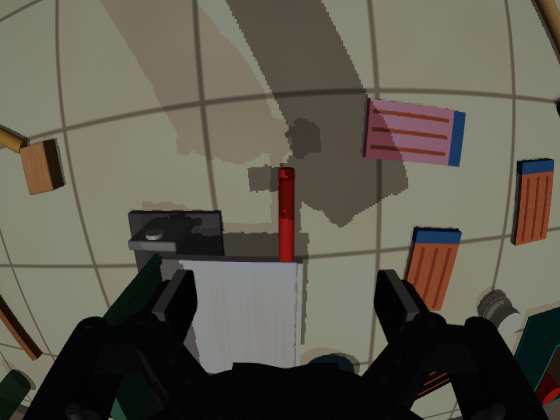

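Request:
{"op": "drive_tool", "data": {
  "rows": [
    {"offset":[0,0,0.2],"rotation":[0,0,0],"claw":0},
    {"offset":[0,0,0.4],"rotation":[0,0,0],"claw":0},
    {"offset":[0,0,0.6],"rotation":[0,0,0],"claw":0},
    {"offset":[0,0,0.6],"rotation":[0,0,0],"claw":0},
    {"offset":[0,0,0.6],"rotation":[0,0,0],"claw":0},
    {"offset":[0,0,0.7],"rotation":[0,0,0],"claw":0},
    {"offset":[0,0,0.74],"rotation":[0,0,0],"claw":0},
    {"offset":[0,0,0.78],"rotation":[0,0,0],"claw":0},
    {"offset":[0,0,0.79],"rotation":[0,0,0],"claw":0},
    {"offset":[0,0,0.79],"rotation":[0,0,0],"claw":0}
  ]
}}

```text
clock: 6.3
tcp_pos: [0.4781, 0.1247, 0.069]
orientation: [0.119, 3.139, 0.0]
contact_force: [-1.0, 0.7, 0.2]
grip_width: -0.0001
gripper_force: 0.0
```

Request:
{"op": "drive_tool", "data": {
  "rows": [
    {"offset":[0,0,0.01],"rotation":[0,0,0],"claw":0},
    {"offset":[0,0,0.015],"rotation":[0,0,0],"claw":0},
    {"offset":[0,0,0.015],"rotation":[0,0,0],"claw":0}
  ]
}}

```text
clock: 6.55
tcp_pos: [0.4783, 0.1249, 0.067]
orientation: [0.119, 3.138, 0.001]
contact_force: [-1.8, 1.4, 5.0]
grip_width: -0.0003
gripper_force: 2.2
```

Request:
{"op": "drive_tool", "data": {
  "rows": [
    {"offset":[0,0,0.01],"rotation":[0,0,0],"claw":0},
    {"offset":[0,0,0.02],"rotation":[0,0,0],"claw":0},
    {"offset":[0,0,0.02],"rotation":[0,0,0],"claw":0}
  ]
}}

```text
clock: 6.8
tcp_pos: [0.4785, 0.125, 0.0663]
orientation: [0.119, 3.138, -0.001]
contact_force: [-9.6, -1.8, 34.7]
grip_width: -0.0001
gripper_force: 17.3
```

Request:
{"op": "drive_tool", "data": {
  "rows": [
    {"offset":[0,0,-0.3],"rotation":[0,0,0],"claw":0},
    {"offset":[0,0,-0.6],"rotation":[0,0,0],"claw":0.85},
    {"offset":[-0.2,0.25,-0.8],"rotation":[0,0,0.026],"claw":0.85},
    {"offset":[-0.4,0.5,-0.8],"rotation":[0,0,0.026],"claw":0.85},
    {"offset":[-0.6,0.75,-0.8],"rotation":[0,0,0.026],"claw":0.85},
    {"offset":[-0.72,1,-0.8],"rotation":[0,0,0.026],"claw":0.85},
    {"offset":[-0.72,1,-0.8],"rotation":[0,0,0.026],"claw":0.85},
    {"offset":[-0.72,1,-0.8],"rotation":[0,0,0.026],"claw":0.85}
  ]
}}

```text
clock: 7.47
tcp_pos: [0.5986, 0.2727, 0.1836]
orientation: [0.193, 3.134, 0.008]
contact_force: [-0.7, -0.1, 0.0]
grip_width: 0.0726
gripper_force: 0.0
```

Request:
{"op": "drive_tool", "data": {
  "rows": [
    {"offset":[0,0.15,0],"rotation":[0,0,0],"claw":0.85},
    {"offset":[0,0.15,0],"rotation":[0,0,0],"claw":0.85},
    {"offset":[0,0.15,0],"rotation":[0,0,0],"claw":0.85},
    {"offset":[0,0.15,0],"rotation":[0,0,0],"claw":0.85}
  ]
}}

```text
clock: 7.8
tcp_pos: [0.5996, 0.2872, 0.1832]
orientation: [-0.201, -3.135, 0.002]
contact_force: [0.3, -0.5, -0.8]
grip_width: 0.0729
gripper_force: 0.0
```

```bash
cat >> m.py <<'E'
def tf():
    """measured tool pose -> pos, R"""
    o=get_obs(); R=cv2.Rodrigues(np.array(o['orientation']))[0]; return np.array(o['tcp_pos']),R
def delta(target,phi=None):
    p,R=tf(); d=R.T@(np.array(target)-p); cur=np.degrees(np.arctan2(R[1,1],R[0,1]))
    print('tcp',p.round(4),'phi',cur.round(2),'offset/.15',(d/.15).round(3),'rotz/2', None if phi is None else round(-np.radians(phi-cur)/2,4))
E
python3 - <<'E'
from m import *
w=save('wrist','w2');print(get_obs()['grip_width'])
print(tilepose(w,(.6,.289),fish=True))
a=save('scene','s2');print(tilepose(a,(.6,.289)),tilepose(a,(.52,.444)))
delta((.599,.289,-.002),82.7)
E
```

```text
0.07236438890925345
(array([0.5962, 0.2903]), array([ 60.2, 109.6]), np.float32(3.016), 902)
(array([0.601 , 0.2899]), array([ 60.8, 109.3]), np.float32(3.014), 13) (array([0.5225, 0.4437]), array([109.4,  60. ]), np.float32(-3.085), 31)
tcp [0.5999 0.2867 0.1834] phi 82.6 offset/.15 [0.008 0.016 1.236] rotz/2 -0.0009
```

View pics/w2.png

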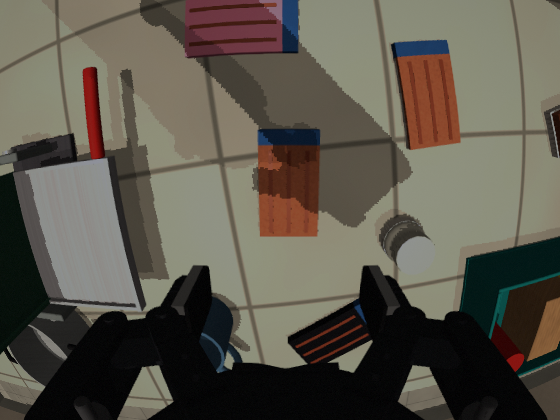

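Request:
{"op": "drive_tool", "data": {
  "rows": [
    {"offset":[0.01,0.02,0.25],"rotation":[0,0,0],"claw":0.85},
    {"offset":[0.01,0.02,0.5],"rotation":[0,0,0],"claw":0.85},
    {"offset":[0.01,0.02,0.75],"rotation":[0,0,0],"claw":0.85},
    {"offset":[0.01,0.02,1],"rotation":[0,0,0],"claw":0.85},
    {"offset":[0.01,0.02,1],"rotation":[0,0,0],"claw":0.85}
  ]
}}

```text
clock: 8.32
tcp_pos: [0.5939, 0.2872, 0.0259]
orientation: [-0.201, -3.125, 0.012]
contact_force: [-2.1, -0.9, -0.5]
grip_width: 0.0727
gripper_force: 0.0
```

Request:
{"op": "drive_tool", "data": {
  "rows": [
    {"offset":[0,0,0.12],"rotation":[0,0,0],"claw":0.85},
    {"offset":[0,0,0.22],"rotation":[0,0,0],"claw":0.85},
    {"offset":[0,0,0.235],"rotation":[0,0,0],"claw":0.85},
    {"offset":[0,0,0.235],"rotation":[0,0,0],"claw":0.85}
  ]
}}

```text
clock: 8.65
tcp_pos: [0.5987, 0.291, -0.0016]
orientation: [-0.201, -3.135, 0.001]
contact_force: [0.1, -0.5, -0.2]
grip_width: 0.0726
gripper_force: 0.0
```

Request:
{"op": "drive_tool", "data": {
  "force": 60,
  "rows": [
    {"offset":[0,0,0],"rotation":[0,0,0],"claw":0},
    {"offset":[0,0,0],"rotation":[0,0,0],"claw":0},
    {"offset":[0,0,0],"rotation":[0,0,0],"claw":0},
    {"offset":[0,0,0],"rotation":[0,0,0],"claw":0},
    {"offset":[0,0,0],"rotation":[0,0,0],"claw":0}
  ]
}}

```text
clock: 9.07
tcp_pos: [0.5999, 0.2921, -0.0]
orientation: [0.201, 3.133, 0.002]
contact_force: [-0.6, -1.0, 7.8]
grip_width: 0.0586
gripper_force: 45.1
```

Request:
{"op": "drive_tool", "data": {
  "rows": [
    {"offset":[0,0,-0.2],"rotation":[0,0,0],"claw":0},
    {"offset":[0,0,-0.4],"rotation":[0,0,0],"claw":0},
    {"offset":[0,0,-0.6],"rotation":[0,0,0],"claw":0},
    {"offset":[0,0,-0.8],"rotation":[0,0,0],"claw":0},
    {"offset":[0,0,-1],"rotation":[0,0,0],"claw":0},
    {"offset":[0,0,-1],"rotation":[0,0,0],"claw":0}
  ]
}}

```text
clock: 9.57
tcp_pos: [0.602, 0.2937, 0.1556]
orientation: [0.2, 3.126, 0.01]
contact_force: [0.9, 0.7, -0.8]
grip_width: 0.0573
gripper_force: 68.6
```

Request:
{"op": "drive_tool", "data": {
  "rows": [
    {"offset":[-0.02,-0.07,0],"rotation":[0,0,0.06],"claw":0},
    {"offset":[-0.04,-0.14,0],"rotation":[0,0,0.12],"claw":0},
    {"offset":[-0.06,-0.21,0],"rotation":[0,0,0.18],"claw":0},
    {"offset":[-0.08,-0.28,0],"rotation":[0,0,0.24],"claw":0},
    {"offset":[-0.09,-0.35,0],"rotation":[0,0,0.3],"claw":0},
    {"offset":[-0.11,-0.42,0],"rotation":[0,0,0.36],"claw":0},
    {"offset":[-0.13,-0.49,0],"rotation":[0,0,0.42],"claw":0},
    {"offset":[-0.15,-0.56,0],"rotation":[0,0,0.48],"claw":0},
    {"offset":[-0.17,-0.63,0],"rotation":[0,0,0.54],"claw":0},
    {"offset":[-0.18,-0.7,0],"rotation":[0,0,0.6],"claw":0},
    {"offset":[-0.2,-0.77,0],"rotation":[0,0,0.66],"claw":0},
    {"offset":[-0.21,-0.846,0],"rotation":[0,0,0.72],"claw":0},
    {"offset":[-0.213,-0.846,0],"rotation":[0,0,0.759],"claw":0},
    {"offset":[-0.213,-0.846,0],"rotation":[0,0,0.759],"claw":0},
    {"offset":[-0.213,-0.846,0],"rotation":[0,0,0.759],"claw":0},
    {"offset":[-0.213,-0.846,0],"rotation":[0,0,0.759],"claw":0}
  ]
}}

```text
clock: 10.9
tcp_pos: [0.6139, 0.1624, 0.148]
orientation: [-2.299, -2.14, -0.0]
contact_force: [0.3, 0.2, -2.1]
grip_width: 0.0577
gripper_force: 68.5
```

Run:
```python
from m import *
print(get_obs()['grip_width'],get_obs()['gripper_force'])
w=save('wrist','w3'); delta((.6152,.0572,.060),-4.35)
p,_=tf(); P=fcloud(w); hsv=cv2.cvtColor(w['frame'],cv2.COLOR_RGB2HSV)
red=(cv2.inRange(hsv,(2,120,50),(15,255,255))>0)&(P[...,2]>.1); q=P[red]; print(len(q),q.min(0),q.max(0),q.mean(0))
if len(q)>50: print(cv2.minAreaRect((q[:,:2]*1000).astype(np.float32)))
bl=(cv2.inRange(hsv,(105,110,40),(125,255,255))>0)&(P[...,2]>.1); print(P[bl].mean(0) if bl.any() else None)
```

```text
0.05772473469900339 68.49730968475342
tcp [0.614  0.1624 0.148 ] phi -4.12 offset/.15 [-0.699  0.059  0.586] rotz/2 0.002
21103 [0.58223861 0.10926559 0.15901683] [0.64811082 0.24067557 0.2922887 ] [0.61574388 0.16552676 0.16194357]
((616.3197021484375, 175.44259643554688), (130.81837463378906, 60.16197967529297), 86.20878601074219)
[0.61899885 0.21371542 0.16202548]
```

Request:
{"op": "drive_tool", "data": {
  "rows": [
    {"offset":[-0.2,0.01,0],"rotation":[0,0,0],"claw":0},
    {"offset":[-0.4,0.03,0],"rotation":[0,0,0],"claw":0},
    {"offset":[-0.6,0.05,0],"rotation":[0,0,0],"claw":0},
    {"offset":[-0.72,0.05,0],"rotation":[0,0,0],"claw":0},
    {"offset":[-0.72,0.05,0.1],"rotation":[0,0,0],"claw":0},
    {"offset":[-0.72,0.05,0.25],"rotation":[0,0,0],"claw":0},
    {"offset":[-0.72,0.05,0.4],"rotation":[0,0,0],"claw":0},
    {"offset":[-0.72,0.05,0.5],"rotation":[0,0,0],"claw":0},
    {"offset":[-0.72,0.05,0.56],"rotation":[0,0,0],"claw":0},
    {"offset":[-0.72,0.05,0.59],"rotation":[0,0,0],"claw":0},
    {"offset":[-0.72,0.05,0.59],"rotation":[0,0,0],"claw":0},
    {"offset":[-0.72,0.05,0.59],"rotation":[0,0,0],"claw":0}
  ]
}}

```text
clock: 11.95
tcp_pos: [0.6143, 0.0537, 0.0604]
orientation: [2.302, 2.137, 0.002]
contact_force: [0.4, 0.4, -1.2]
grip_width: 0.0578
gripper_force: 68.5
```

Request:
{"op": "drive_tool", "data": {
  "rows": [
    {"offset":[0,0,0.012],"rotation":[0,0,0],"claw":0},
    {"offset":[0,0,0.012],"rotation":[0,0,0],"claw":0.9},
    {"offset":[0,0,0.012],"rotation":[0,0,0],"claw":0.9},
    {"offset":[0,0,0.012],"rotation":[0,0,0],"claw":0.9},
    {"offset":[0,0,0.012],"rotation":[0,0,0],"claw":0.9},
    {"offset":[0,0,0.012],"rotation":[0,0,0],"claw":0.9},
    {"offset":[0,0,-0.1],"rotation":[0,0,0],"claw":0.9},
    {"offset":[0,0,-0.3],"rotation":[0,0,0],"claw":0.9},
    {"offset":[0,0,-0.55],"rotation":[0,0,0],"claw":0.9},
    {"offset":[0,0,-0.8],"rotation":[0,0,0],"claw":0.9},
    {"offset":[0,0,-0.9],"rotation":[0,0,0],"claw":0.9},
    {"offset":[0,0,-0.9],"rotation":[0,0,0],"claw":1}
  ]
}}

```text
clock: 12.95
tcp_pos: [0.6165, 0.0536, 0.1995]
orientation: [2.3, 2.133, 0.011]
contact_force: [0.7, 0.4, 0.5]
grip_width: 0.0851
gripper_force: 0.0
```

Request:
{"op": "drive_tool", "data": {
  "rows": [
    {"offset":[0.1,-0.2,0],"rotation":[0,0,-0.1],"claw":1},
    {"offset":[0.2,-0.4,0],"rotation":[0,0,-0.3],"claw":1},
    {"offset":[0.3,-0.6,0],"rotation":[0,0,-0.785],"claw":1},
    {"offset":[0.4,-0.8,0],"rotation":[0,0,-0.785],"claw":1},
    {"offset":[0.4,-0.943,0],"rotation":[0,0,-0.785],"claw":1},
    {"offset":[0.4,-0.943,0],"rotation":[0,0,-0.785],"claw":1},
    {"offset":[0.4,-0.943,0],"rotation":[0,0,-0.785],"claw":1},
    {"offset":[0.4,-0.943,0],"rotation":[0,0,-0.785],"claw":1},
    {"offset":[0.4,-0.943,0],"rotation":[0,0,-0.785],"claw":1},
    {"offset":[0.4,-0.943,0],"rotation":[0,0,-0.785],"claw":1},
    {"offset":[0.4,-0.943,0],"rotation":[0,0,-0.785],"claw":1},
    {"offset":[0.4,-0.943,0],"rotation":[0,0,-0.785],"claw":1},
    {"offset":[0.4,-0.943,0],"rotation":[0,0,-0.785],"claw":1},
    {"offset":[0.4,-0.943,0],"rotation":[0,0,-0.785],"claw":1},
    {"offset":[0.4,-0.943,0],"rotation":[0,0,-0.785],"claw":1},
    {"offset":[0.4,-0.943,0],"rotation":[0,0,-0.785],"claw":1}
  ]
}}

```text
clock: 14.28
tcp_pos: [0.4768, 0.1236, 0.1941]
orientation: [-0.123, -3.138, 0.0]
contact_force: [0.5, -0.2, 0.6]
grip_width: 0.0852
gripper_force: 0.0
```

Run:
```python
from m import *
w=save('wrist','w4'); a=save('scene','s4'); delta((.4779,.1248,.0405),85.65)
print(tilepose(a,(.615,.057),z=.072),tilepose(w,(.615,.057),z=.072,fish=True))
print(tilepose(a,(.52,.444)))
```

```text
tcp [0.4769 0.1237 0.1943] phi 85.58 offset/.15 [-0.007  0.008  1.025] rotz/2 -0.0006
(array([0.6205, 0.0583]), array([106.4,  60.8]), np.float32(1.503), 54) (array([0.6171, 0.057 ]), array([110. ,  60.6]), np.float32(1.498), 600)
(array([0.5224, 0.4439]), array([108.8,  60.5]), np.float32(-3.085), 29)
```

View pics/w4.png

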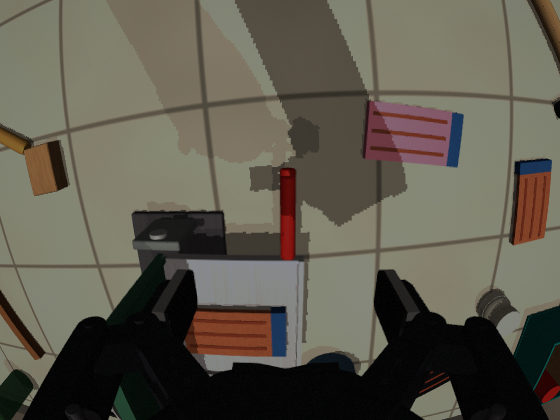

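Request:
{"op": "drive_tool", "data": {
  "rows": [
    {"offset":[0,0,0.25],"rotation":[0,0,0],"claw":1},
    {"offset":[0,0,0.5],"rotation":[0,0,0],"claw":1},
    {"offset":[0,0,0.75],"rotation":[0,0,0],"claw":1},
    {"offset":[-0.007,0.008,1],"rotation":[0,0,0],"claw":1},
    {"offset":[-0.007,0.008,1],"rotation":[0,0,0],"claw":1}
  ]
}}

```text
clock: 14.8
tcp_pos: [0.4736, 0.1235, 0.0385]
orientation: [-0.119, -3.128, 0.006]
contact_force: [-0.9, 0.0, -1.1]
grip_width: 0.0852
gripper_force: 0.0
```

Request:
{"op": "drive_tool", "data": {
  "force": 30,
  "rows": [
    {"offset":[0,0,0.025],"rotation":[0,0,0],"claw":1},
    {"offset":[0,0,0.025],"rotation":[0,0,0],"claw":0},
    {"offset":[0,0,0.025],"rotation":[0,0,0],"claw":0},
    {"offset":[0,0,0.025],"rotation":[0,0,0],"claw":0},
    {"offset":[0,0,0.025],"rotation":[0,0,0],"claw":0},
    {"offset":[0,0,0.025],"rotation":[0,0,0],"claw":0},
    {"offset":[0,0,0.025],"rotation":[0,0,0],"claw":0},
    {"offset":[0,0,0.025],"rotation":[0,0,0],"claw":0},
    {"offset":[0,0,0.025],"rotation":[0,0,0],"claw":0},
    {"offset":[0,0,0.025],"rotation":[0,0,0],"claw":0}
  ]
}}

```text
clock: 15.63
tcp_pos: [0.4788, 0.1255, 0.0417]
orientation: [0.119, 3.138, 0.001]
contact_force: [-2.1, 1.5, 7.5]
grip_width: 0.013
gripper_force: 29.3
```

Request:
{"op": "drive_tool", "data": {
  "rows": [
    {"offset":[0,-0.002,-0.062],"rotation":[0,0,0],"claw":0},
    {"offset":[0,-0.009,-0.125],"rotation":[0,0,0],"claw":0},
    {"offset":[0,-0.021,-0.186],"rotation":[0,0,0],"claw":0},
    {"offset":[0,-0.037,-0.246],"rotation":[0,0,0],"claw":0},
    {"offset":[0,-0.058,-0.305],"rotation":[0,0,0],"claw":0},
    {"offset":[0,-0.083,-0.362],"rotation":[0,0,0],"claw":0},
    {"offset":[0,-0.112,-0.418],"rotation":[0,0,0],"claw":0},
    {"offset":[0,-0.146,-0.471],"rotation":[0,0,0],"claw":0},
    {"offset":[0,-0.183,-0.521],"rotation":[0,0,0],"claw":0},
    {"offset":[0,-0.224,-0.568],"rotation":[0,0,0],"claw":0},
    {"offset":[0,-0.268,-0.612],"rotation":[0,0,0],"claw":0},
    {"offset":[0,-0.315,-0.653],"rotation":[0,0,0],"claw":0},
    {"offset":[0,-0.366,-0.69],"rotation":[0,0,0],"claw":0},
    {"offset":[0,-0.419,-0.723],"rotation":[0,0,0],"claw":0},
    {"offset":[0,-0.474,-0.752],"rotation":[0,0,0],"claw":0},
    {"offset":[0,-0.531,-0.777],"rotation":[0,0,0],"claw":0}
  ]
}}

```text
clock: 16.97
tcp_pos: [0.4735, 0.0519, 0.1614]
orientation: [0.112, 3.135, 0.012]
contact_force: [-6.3, 17.2, 22.1]
grip_width: 0.0127
gripper_force: 31.3
```

Request:
{"op": "drive_tool", "data": {
  "rows": [
    {"offset":[0,-0.06,-0.02],"rotation":[0,0,0],"claw":0},
    {"offset":[0,-0.12,-0.036],"rotation":[0,0,0],"claw":0},
    {"offset":[0,-0.181,-0.048],"rotation":[0,0,0],"claw":0},
    {"offset":[0,-0.243,-0.055],"rotation":[0,0,0],"claw":0},
    {"offset":[0,-0.301,-0.057],"rotation":[0,0,0],"claw":0},
    {"offset":[0,-0.343,-0.056],"rotation":[0,0,0],"claw":0},
    {"offset":[0,-0.384,-0.053],"rotation":[0,0,0],"claw":0},
    {"offset":[0,-0.426,-0.047],"rotation":[0,0,0],"claw":0},
    {"offset":[0,-0.467,-0.04],"rotation":[0,0,0],"claw":0},
    {"offset":[0,-0.507,-0.031],"rotation":[0,0,0],"claw":0},
    {"offset":[0,-0.507,-0.031],"rotation":[0,0,0],"claw":0},
    {"offset":[0,-0.507,-0.031],"rotation":[0,0,0],"claw":0},
    {"offset":[0,-0.507,-0.031],"rotation":[0,0,0],"claw":0},
    {"offset":[0,-0.507,-0.031],"rotation":[0,0,0],"claw":0}
  ]
}}

```text
clock: 18.13
tcp_pos: [0.4671, -0.0311, 0.1637]
orientation: [0.12, 3.137, -0.001]
contact_force: [0.4, -2.9, 7.7]
grip_width: 0.0125
gripper_force: 34.6
```

Run:
```python
from m import *
w=save('wrist','w5'); a=save('scene','s5'); b=save('side','d5'); print(tf()[0])
cv2.imwrite('pics/c5.png',np.hstack([crop(a,190,150,160,120),crop(b,190,120,200,150)]))
```

```text
[ 0.4670363  -0.0310705   0.16362964]
```

View pics/c5.png

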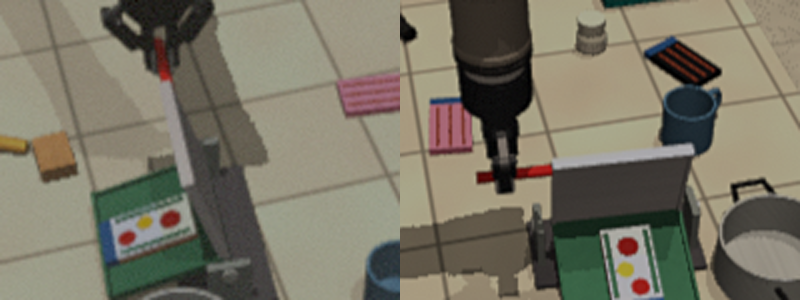

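Request:
{"op": "drive_tool", "data": {
  "rows": [
    {"offset":[0,0.04,-0.009],"rotation":[0,0,0],"claw":0},
    {"offset":[0,0.081,-0.016],"rotation":[0,0,0],"claw":0},
    {"offset":[0,0.123,-0.022],"rotation":[0,0,0],"claw":0},
    {"offset":[0,0.164,-0.025],"rotation":[0,0,0],"claw":0},
    {"offset":[0,0.206,-0.026],"rotation":[0,0,0],"claw":0},
    {"offset":[0,0.206,-0.026],"rotation":[0,0,0],"claw":0},
    {"offset":[0,0.206,-0.026],"rotation":[0,0,0],"claw":0},
    {"offset":[0,0.206,-0.026],"rotation":[0,0,0],"claw":1},
    {"offset":[0,0.206,-0.026],"rotation":[0,0,0],"claw":1},
    {"offset":[0,0.206,-0.026],"rotation":[0,0,0],"claw":1},
    {"offset":[0,0.206,-0.026],"rotation":[0,0,0],"claw":1},
    {"offset":[0,0.206,-0.026],"rotation":[0,0,0],"claw":1},
    {"offset":[0,0.206,-0.026],"rotation":[0,0,0],"claw":1},
    {"offset":[0,0.206,-0.026],"rotation":[0,0,0],"claw":1},
    {"offset":[0,0.206,-0.2],"rotation":[0,0,0],"claw":0.85},
    {"offset":[0,0.206,-0.4],"rotation":[0,0,0],"claw":0.85},
    {"offset":[0,0.206,-0.62],"rotation":[0,0,0],"claw":0.85},
    {"offset":[0,0.206,-0.62],"rotation":[0,0,0],"claw":0.85}
  ]
}}

```text
clock: 19.78
tcp_pos: [0.4721, 0.0009, 0.2608]
orientation: [0.119, 3.13, 0.002]
contact_force: [1.4, 0.7, -0.4]
grip_width: 0.0727
gripper_force: 0.0
```

```bash
cat >> m.py <<'E'
def glazed(f,near,z,fish=False,rad=0.09):
    """tile lying glazed up: white+blue+fruit = not green/counter; uses white|blue hull"""
    hsv=cv2.cvtColor(f['frame'],cv2.COLOR_RGB2HSV); P=(fcloud if fish else cloud)(f)
    v,u=np.mgrid[0:420,0:560]
    m=(np.hypot(P[...,0]-near[0],P[...,1]-near[1])<rad)&(abs(P[...,2]-z)<.012)
    blue=(cv2.inRange(hsv,(105,110,40),(125,255,255))>0)&m
    wh=(cv2.inRange(hsv,(0,0,110),(180,60,255))>0)&m
    def big(x):
        x=cv2.morphologyEx(x.astype(np.uint8),cv2.MORPH_OPEN,np.ones((2,2)))
        n,l,s,c=cv2.connectedComponentsWithStats(x); return l==1+s[1:,4].argmax()
    def proj(mm): return np.array([onz(f,a,b,z,fish)[:2] for a,b in zip(u[mm],v[mm])])
    blue=big(blue); B=proj(blue); W=proj(big(wh)); r=cv2.minAreaRect((np.vstack([B,W])*1000).astype(np.float32)); rb=cv2.minAreaRect((B*1000).astype(np.float32))
    c=np.array(r[0])/1000; d=B.mean(0)-W.mean(0); 
    bx=cv2.boxPoints(r); e1,e2=bx[1]-bx[0],bx[2]-bx[1]; l=e1 if np.hypot(*e1)>np.hypot(*e2) else e2; l=l/np.hypot(*l)
    if l@d<0:l=-l
    return c.round(4),np.array(r[1]).round(1),'yaw',np.degrees(np.arctan2(l[1],l[0])).round(2),'blue',B.mean(0).round(4),np.array(rb[1]).round(1),len(B)
E
python3 - <<'E'
from m import *
w=save('wrist','w6'); a=save('scene','s6'); b=save('side','d6')
for f,k in((a,0),(b,0),(w,1)):
    try: print(glazed(f,(.604,-.09),.072,k))
    except Exception as e: print(e)
s=lambda x,y:(.610+x*.9971+y*.0759,-.0106-x*.0759+y*.9971)
print(s(0,-.08)); delta((*s(0,-.09),.20),-4.35)
print(tilepose(a,(.52,.444)))
E
```

```text
(array([ 0.6139, -0.0873]), array([108.6,  60.1]), 'yaw', np.float32(-93.47), 'blue', array([ 0.6134, -0.135 ]), array([11.9, 54.5]), 65)
(array([ 0.6057, -0.0933]), array([113.4,  59.9]), 'yaw', np.float32(-94.73), 'blue', array([ 0.6012, -0.1426]), array([14.5, 58.6]), 131)
(array([ 0.6057, -0.0888]), array([109.6,  57.6]), 'yaw', np.float32(-95.86), 'blue', array([ 0.5759, -0.1357]), array([11.6, 10.8]), 51)
(0.603928, -0.090368)
tcp [4.686e-01 4.000e-04 2.549e-01] phi 85.66 offset/.15 [-0.946 -0.602  0.366] rotz/2 0.7854
(array([0.5224, 0.4443]), array([108.7,  61.7]), np.float32(-3.099), 31)
```

Request:
{"op": "drive_tool", "data": {
  "rows": [
    {"offset":[-0.2,-0.12,0],"rotation":[0,0,0.1],"claw":0.85},
    {"offset":[-0.4,-0.24,0],"rotation":[0,0,0.2],"claw":0.85},
    {"offset":[-0.6,-0.4,0],"rotation":[0,0,0.785],"claw":0.85},
    {"offset":[-0.8,-0.5,0],"rotation":[0,0,0.785],"claw":0.85},
    {"offset":[-0.96,-0.635,0],"rotation":[0,0,0.785],"claw":0.85},
    {"offset":[-0.96,-0.635,0],"rotation":[0,0,0.785],"claw":0.85},
    {"offset":[-0.96,-0.635,0],"rotation":[0,0,0.785],"claw":0.85},
    {"offset":[-0.96,-0.635,0],"rotation":[0,0,0.785],"claw":0.85},
    {"offset":[-0.96,-0.635,0],"rotation":[0,0,0.785],"claw":0.85},
    {"offset":[-0.96,-0.635,0],"rotation":[0,0,0.785],"claw":0.85},
    {"offset":[-0.96,-0.635,0],"rotation":[0,0,0.785],"claw":0.85},
    {"offset":[-0.96,-0.635,0],"rotation":[0,0,0.785],"claw":0.85},
    {"offset":[-0.96,-0.635,0],"rotation":[0,0,0.785],"claw":0.85},
    {"offset":[-0.96,-0.635,0],"rotation":[0,0,0.785],"claw":0.85},
    {"offset":[-0.96,-0.635,0],"rotation":[0,0,0.785],"claw":0.85},
    {"offset":[-0.96,-0.635,0],"rotation":[0,0,0.785],"claw":0.85}
  ]
}}

```text
clock: 21.27
tcp_pos: [0.6046, -0.1053, 0.254]
orientation: [-2.3, -2.138, 0.002]
contact_force: [-0.0, 0.1, -0.5]
grip_width: 0.0723
gripper_force: 0.0
```

Run:
```python
from m import *
w=save('wrist','w7')
print(glazed(w,(.606,-.089),.072,1)); delta((.606,-.098,.06),-4.35)
```

```text
(array([ 0.6053, -0.0933]), array([105.3,  60. ]), 'yaw', np.float32(-93.18), 'blue', array([ 0.6024, -0.1385]), array([13.5, 58.8]), 667)
tcp [ 0.6047 -0.1054  0.2543] phi -4.19 offset/.15 [0.05  0.006 1.295] rotz/2 0.0014
```

View pics/w7.png

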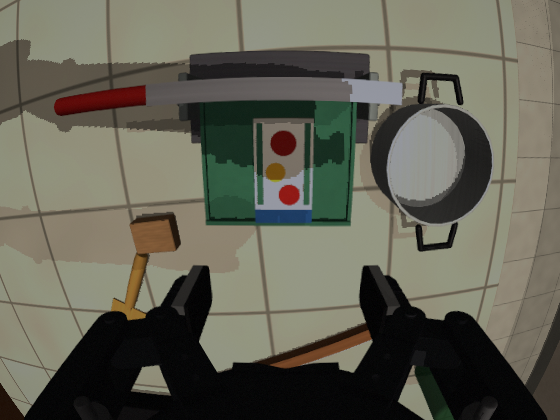

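Request:
{"op": "drive_tool", "data": {
  "rows": [
    {"offset":[0,0.005,0.25],"rotation":[0,0,0],"claw":0.85},
    {"offset":[0,0.005,0.5],"rotation":[0,0,0],"claw":0.85},
    {"offset":[0,0.005,0.75],"rotation":[0,0,0],"claw":0.85},
    {"offset":[0,0.005,1],"rotation":[0,0,0],"claw":0.85},
    {"offset":[0,0.005,1],"rotation":[0,0,0],"claw":0.85}
  ]
}}

```text
clock: 21.73
tcp_pos: [0.6005, -0.1046, 0.0977]
orientation: [-2.294, -2.132, 0.013]
contact_force: [-1.6, 0.1, -1.6]
grip_width: 0.0726
gripper_force: 0.0
```

Request:
{"op": "drive_tool", "data": {
  "rows": [
    {"offset":[0,0,0.1],"rotation":[0,0,0],"claw":0.85},
    {"offset":[0,0,0.2],"rotation":[0,0,0],"claw":0.85},
    {"offset":[0,0,0.27],"rotation":[0,0,0],"claw":0.85},
    {"offset":[0,0,0.3],"rotation":[0,0,0],"claw":0.85},
    {"offset":[0,0,0.3],"rotation":[0,0,0],"claw":0.85}
  ]
}}

```text
clock: 22.15
tcp_pos: [0.6058, -0.1055, 0.0601]
orientation: [-2.302, -2.137, 0.0]
contact_force: [-0.1, -0.1, -0.2]
grip_width: 0.0724
gripper_force: 0.0
```

Request:
{"op": "drive_tool", "data": {
  "force": 60,
  "rows": [
    {"offset":[0,0,0],"rotation":[0,0,0],"claw":0},
    {"offset":[0,0,0],"rotation":[0,0,0],"claw":0},
    {"offset":[0,0,0],"rotation":[0,0,0],"claw":0},
    {"offset":[0,0,0],"rotation":[0,0,0],"claw":0},
    {"offset":[0,0,0],"rotation":[0,0,0],"claw":0}
  ]
}}

```text
clock: 22.57
tcp_pos: [0.6062, -0.1057, 0.0607]
orientation: [2.303, 2.136, 0.001]
contact_force: [-0.6, -0.3, 3.3]
grip_width: 0.0574
gripper_force: 63.4
```

Request:
{"op": "drive_tool", "data": {
  "rows": [
    {"offset":[0,0,-0.1],"rotation":[0,0,0],"claw":0},
    {"offset":[0,0,-0.2],"rotation":[0,0,0],"claw":0},
    {"offset":[-0.1,0,-0.4],"rotation":[0,0,0],"claw":0},
    {"offset":[-0.3,0,-0.5],"rotation":[0,0,0],"claw":0},
    {"offset":[-0.5,0,-0.5],"rotation":[0,0,0],"claw":0},
    {"offset":[-0.7,0,-0.5],"rotation":[0,0,0],"claw":0},
    {"offset":[-0.7,0,-0.5],"rotation":[0,0,0],"claw":0},
    {"offset":[-0.7,0,-0.5],"rotation":[0,0,0],"claw":0}
  ]
}}

```text
clock: 23.23
tcp_pos: [0.5973, -0.213, 0.135]
orientation: [2.307, 2.131, -0.001]
contact_force: [0.5, 1.8, -2.2]
grip_width: 0.0572
gripper_force: 64.5
```

Run:
```python
from m import *
w=save('wrist','w8');a=save('scene','s8');p,_=tf();print(p,get_obs()['grip_width'],get_obs()['gripper_force'])
try: print(glazed(w,(p[0],p[1]+.01),p[2]+.014,1))
except Exception as e: print(e)
P=fcloud(w);hsv=cv2.cvtColor(w['frame'],cv2.COLOR_RGB2HSV)
# batten top from wrist
m=(cv2.inRange(hsv,(2,90,40),(20,255,255))>0)&(P[...,1]<-.25)&(P[...,2]<.03)&(P[...,2]>.008)&(P[...,0]>.45)
v,u=np.nonzero(m); q=np.array([onz(w,x,y,.018,True)[:2] for x,y in zip(u,v)]); print(len(q), np.median(P[m][:,2]))
# near edge: for bins in along-direction
t=np.radians(20.8); al=q@[np.cos(t),np.sin(t)]; ac=q@[-np.sin(t),np.cos(t)]
for k in np.arange(al.min(),al.max(),.02):
    s=(al>=k)&(al<k+.02)
    if s.sum()>10: print(round(k,3),ac[s].min().round(4),ac[s].max().round(4),s.sum())
```

```text
[ 0.59808945 -0.20917885  0.1346005 ] 0.05767503410445465 64.4681453704834
(array([ 0.6004, -0.1964]), array([106.4,  59. ]), 'yaw', np.float32(-93.77), 'blue', array([ 0.5976, -0.2424]), array([14., 58.]), 2274)
902 0.0191555166784434
0.262 -0.5804 -0.5753 12
0.382 -0.5794 -0.5667 11
0.402 -0.585 -0.5664 104
0.422 -0.5901 -0.5671 147
0.442 -0.5982 -0.5658 272
0.462 -0.5982 -0.5673 249
0.482 -0.5837 -0.5667 22
0.542 -0.582 -0.5662 49
0.562 -0.5826 -0.5662 36
```

View pics/w8.png

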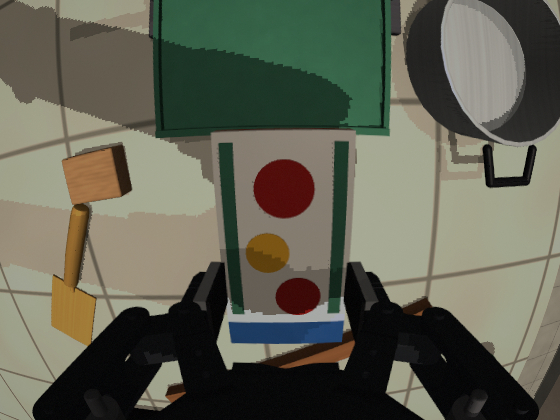

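Run:
```python
from m import *
for n,k in (('w7',1),('w8',1),('s4',0),('d6',0),('s8',0),('w3',1)):
    f=L(n);P=(fcloud if k else cloud)(f)
    m=(P[...,2]>.0145)&(P[...,2]<.024)&(P[...,0]>.44)&(P[...,0]<.78)
    x,y=P[...,0],P[...,1]; t=np.radians(20.8); al=x*np.cos(t)+y*np.sin(t); ac=-x*np.sin(t)+y*np.cos(t)
    m&=(al>.27)&(al<.57)&(ac<-.56)&(ac>-.61)
    if m.sum()<30: print(n,'few',m.sum()); continue
    e=[];
    for s in np.arange(.27,.57,.02):
        mm=m&(al>=s)&(al<s+.02)
        if mm.sum()>8: e.append((s+.01,np.percentile(ac[mm],95),np.percentile(ac[mm],5)))
    e=np.array(e)
    print(n,m.sum(),'near med',np.median(e[:,1]).round(4),'slope deg',np.degrees(np.polyfit(e[:,0],e[:,1],1)[0]).round(2),'far',np.median(e[:,2]).round(4))
# near edge foot line from wrist: transitions z
c=np.array([.642,-.3117]); d=np.array([-.355,.935])
delta((*(c+d*.013+d*.012),.03),20.8)
f=L('d6');P=cloud(f);m=(P[...,0]>.3)&(P[...,0]<.5)&(P[...,1]<-.2)&(P[...,1]>-.42)&(P[...,2]>.006)&(P[...,2]<.05); q=P[m]; print('spatula',q.min(0),q.max(0))
```

```text
w7 1154 near med -0.575 slope deg -0.03 far -0.5954
w8 992 near med -0.575 slope deg 0.1 far -0.5867
s4 400 near med -0.5771 slope deg -0.07 far -0.5958
d6 1576 near med -0.5748 slope deg -0.15 far -0.5953
s8 421 near med -0.5769 slope deg 0.2 far -0.5961
w3 few 0
tcp [ 0.5981 -0.2092  0.1346] phi -4.26 offset/.15 [-0.509  0.272  0.697] rotz/2 -0.2187
spatula [ 0.30036613 -0.41280765  0.0060022 ] [ 0.49927973 -0.20064471  0.02496484]
```

Request:
{"op": "drive_tool", "data": {
  "rows": [
    {"offset":[-0.17,0.09,0],"rotation":[0,0,-0.06],"claw":0},
    {"offset":[-0.34,0.18,0],"rotation":[0,0,-0.12],"claw":0},
    {"offset":[-0.5,0.27,0],"rotation":[0,0,-0.18],"claw":0},
    {"offset":[-0.662,0.348,0],"rotation":[0,0,-0.2187],"claw":0},
    {"offset":[-0.662,0.348,0],"rotation":[0,0,-0.2187],"claw":0},
    {"offset":[-0.662,0.348,0.2],"rotation":[0,0,-0.2187],"claw":0},
    {"offset":[-0.662,0.348,0.4],"rotation":[0,0,-0.2187],"claw":0},
    {"offset":[-0.662,0.348,0.6],"rotation":[0,0,-0.2187],"claw":0},
    {"offset":[-0.662,0.348,0.75],"rotation":[0,0,-0.2187],"claw":0},
    {"offset":[-0.662,0.348,0.8],"rotation":[0,0,-0.2187],"claw":0},
    {"offset":[-0.662,0.348,0.8],"rotation":[0,0,-0.2187],"claw":0},
    {"offset":[-0.662,0.348,0.8],"rotation":[0,0,-0.2187],"claw":0}
  ]
}}

```text
clock: 24.33
tcp_pos: [0.6435, -0.3123, 0.0156]
orientation: [1.783, 2.586, 0.001]
contact_force: [0.0, -0.0, -0.7]
grip_width: 0.0572
gripper_force: 64.5
```

Run:
```python
from m import *
w=save('wrist','w9');o=get_obs();p,R=tf();print(p,o['grip_width'],o['gripper_force'],o['contact_force'])
P=fcloud(w);v,u=np.mgrid[0:420,0:560]
q=P[180:260,260:310].reshape(-1,3);print('top z',np.percentile(q[:,2],[10,50,90]))
print(glazed(w,(p[0],p[1]+.013),p[2]+.012,1)); delta((p[0],p[1],0),20.8)
```

```text
[ 0.64405195 -0.31296725  0.01665616] 0.05727281820908519 64.50642585754395 [-0.06526856  0.56118832 -1.65791348]
top z [0.02525181 0.02612323 0.02696376]
(array([ 0.6392, -0.2968]), array([ 59.1, 106.9]), 'yaw', np.float32(-68.23), 'blue', array([ 0.6562, -0.3399]), array([58.1, 14.1]), 2304)
tcp [ 0.6441 -0.313   0.0167] phi 20.8 offset/.15 [ 0.    -0.     0.111] rotz/2 -0.0
```

Request:
{"op": "drive_tool", "data": {
  "rows": [
    {"offset":[0,0,0.05],"rotation":[0,0,0],"claw":0},
    {"offset":[0,0,0.085],"rotation":[0,0,0],"claw":0},
    {"offset":[-0.03,0,0.085],"rotation":[0,0,0],"claw":0},
    {"offset":[-0.06,0,0.085],"rotation":[0,0,0],"claw":0},
    {"offset":[-0.06,0,0.085],"rotation":[0,0,0],"claw":0}
  ]
}}

```text
clock: 24.8
tcp_pos: [0.6473, -0.3211, 0.0038]
orientation: [1.784, 2.584, 0.003]
contact_force: [-0.1, 2.6, 5.2]
grip_width: 0.0569
gripper_force: 65.4
```

Request:
{"op": "drive_tool", "data": {
  "rows": [
    {"offset":[-0.007,0,0],"rotation":[0,0,0],"claw":0},
    {"offset":[-0.014,0,0],"rotation":[0,0,0],"claw":0},
    {"offset":[-0.02,0,0],"rotation":[0,0,0],"claw":0},
    {"offset":[-0.02,0,0],"rotation":[0,0,0],"claw":0}
  ]
}}

```text
clock: 25.13
tcp_pos: [0.6477, -0.3221, 0.0037]
orientation: [-1.783, -2.586, -0.004]
contact_force: [-1.7, 5.8, 8.4]
grip_width: 0.057
gripper_force: 65.7
```

Request:
{"op": "drive_tool", "data": {
  "rows": [
    {"offset":[-0.007,0,0],"rotation":[0,0,0],"claw":0},
    {"offset":[-0.015,0,0],"rotation":[0,0,0],"claw":0},
    {"offset":[-0.015,0,0],"rotation":[0,0,0],"claw":0}
  ]
}}

```text
clock: 25.38
tcp_pos: [0.6488, -0.3245, 0.0037]
orientation: [1.783, 2.586, 0.004]
contact_force: [-2.2, 5.9, 7.8]
grip_width: 0.0574
gripper_force: 65.7
```

Request:
{"op": "drive_tool", "data": {
  "rows": [
    {"offset":[-0.007,0,0],"rotation":[0,0,0],"claw":0},
    {"offset":[-0.013,0,0],"rotation":[0,0,0],"claw":0},
    {"offset":[-0.013,0,0],"rotation":[0,0,0],"claw":0}
  ]
}}

```text
clock: 25.63
tcp_pos: [0.6494, -0.3258, 0.0037]
orientation: [-1.783, -2.586, -0.005]
contact_force: [-2.0, 6.7, 8.7]
grip_width: 0.0575
gripper_force: 65.8
```

Request:
{"op": "drive_tool", "data": {
  "rows": [
    {"offset":[-0.007,0,0],"rotation":[0,0,0],"claw":0},
    {"offset":[-0.007,0,0],"rotation":[0,0,0],"claw":0},
    {"offset":[-0.007,0,0],"rotation":[0,0,0],"claw":0}
  ]
}}

```text
clock: 25.88
tcp_pos: [0.6494, -0.3258, 0.0037]
orientation: [-1.782, -2.585, -0.005]
contact_force: [-4.7, 8.5, 11.0]
grip_width: 0.0575
gripper_force: 66.0
```

Request:
{"op": "drive_tool", "data": {
  "rows": [
    {"offset":[-0.01,0,0],"rotation":[0,0,0],"claw":0},
    {"offset":[-0.01,0,0],"rotation":[0,0,0],"claw":0},
    {"offset":[-0.01,0,0],"rotation":[0,0,0],"claw":0}
  ]
}}

```text
clock: 26.13
tcp_pos: [0.6494, -0.3259, 0.0037]
orientation: [-1.78, -2.583, -0.006]
contact_force: [-7.5, 12.1, 13.3]
grip_width: 0.0573
gripper_force: 66.4
```

Request:
{"op": "drive_tool", "data": {
  "rows": [
    {"offset":[0,0,0],"rotation":[0,0,0],"claw":0.85},
    {"offset":[0,0,0],"rotation":[0,0,0],"claw":0.85},
    {"offset":[0,0,0],"rotation":[0,0,0],"claw":0.85},
    {"offset":[0,0,0],"rotation":[0,0,0],"claw":0.85},
    {"offset":[0,0,0],"rotation":[0,0,0],"claw":0.85},
    {"offset":[0,0,-0.05],"rotation":[0,0,0],"claw":0.85},
    {"offset":[0,0,-0.2],"rotation":[0,0,0],"claw":0.85},
    {"offset":[0,0,-0.45],"rotation":[0,0,0],"claw":0.85},
    {"offset":[0,0,-0.7],"rotation":[0,0,0],"claw":0.85},
    {"offset":[0.3,0,-1],"rotation":[0,0,0],"claw":0.85},
    {"offset":[0.5,0,-1],"rotation":[0,0,0],"claw":0.85},
    {"offset":[0.5,0,-1],"rotation":[0,0,0],"claw":0.85}
  ]
}}

```text
clock: 27.13
tcp_pos: [0.624, -0.2546, 0.1567]
orientation: [1.777, 2.587, 0.008]
contact_force: [0.5, 1.7, -0.7]
grip_width: 0.0725
gripper_force: 0.0
```

```bash
cat >> m.py <<'E'
T=np.radians(20.8)
def bat(p): return np.array([p[0]*np.cos(T)+p[1]*np.sin(T),-p[0]*np.sin(T)+p[1]*np.cos(T)]).round(4)
E
python3 - <<'E'
from m import *
w=save('wrist','w10');b=save('side','d10');a=save('scene','s10');p,_=tf();print(p)
for f,k in((a,0),(b,0),(w,1)):
    g=glazed(f,(.63,-.305),.012,k);print(g,bat(g[0]),bat(g[5]))
cv2.imwrite('pics/c10.png',cv2.resize(w['frame'][180:420,100:420,::-1],(800,600)))
print(tilepose(a,(.52,.444)),tilepose(b,(.52,.444)))
delta((.4685,.0002,.26),85.65)
E
```

```text
[ 0.6229347  -0.26003192  0.15314292]
(array([ 0.6523, -0.3054]), array([ 60. , 107.2]), 'yaw', np.float32(-68.25), 'blue', array([ 0.6711, -0.3503]), array([56.3,  9.9]), 62) [ 0.5013 -0.5171] [ 0.503  -0.5658]
(array([ 0.6591, -0.2966]), array([108.8, 125.9]), 'yaw', np.float32(-63.53), 'blue', array([ 0.6623, -0.3567]), array([59.8, 11.1]), 142) [ 0.5108 -0.5113] [ 0.4925 -0.5686]
(array([ 0.638 , -0.3025]), array([159.6, 137.4]), 'yaw', np.float32(17.02), 'blue', array([ 0.6645, -0.3573]), array([60.4, 14.5]), 647) [ 0.489  -0.5093] [ 0.4943 -0.57  ]
(array([0.4941, 0.451 ]), array([109.2,  59.8]), np.float32(-3.084), 28) (array([0.49  , 0.4511]), array([109.9,  66.2]), np.float32(-3.039), 51)
tcp [ 0.6229 -0.26    0.1531] phi 20.85 offset/.15 [ 1.987 -0.344 -0.714] rotz/2 -0.5655
```

View pics/c10.png

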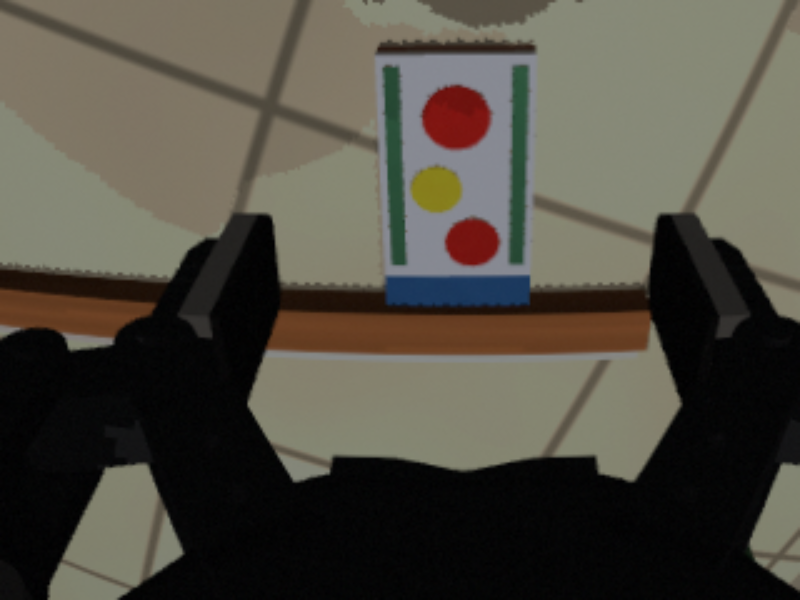

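Request:
{"op": "drive_tool", "data": {
  "rows": [
    {"offset":[0.1,0,-0.2],"rotation":[0,0,-0.05],"claw":0.85},
    {"offset":[0.3,-0.1,-0.4],"rotation":[0,0,-0.1],"claw":1},
    {"offset":[0.5,-0.15,-0.6],"rotation":[0,0,-0.17],"claw":1},
    {"offset":[0.7,-0.25,-0.714],"rotation":[0,0,-0.5655],"claw":1},
    {"offset":[0.9,-0.3,-0.714],"rotation":[0,0,-0.5655],"claw":1},
    {"offset":[1,-0.344,-0.714],"rotation":[0,0,-0.5655],"claw":1},
    {"offset":[1,-0.344,-0.714],"rotation":[0,0,-0.5655],"claw":1},
    {"offset":[1,-0.344,-0.714],"rotation":[0,0,-0.5655],"claw":1},
    {"offset":[1,-0.344,-0.714],"rotation":[0,0,-0.5655],"claw":1},
    {"offset":[1,-0.344,-0.714],"rotation":[0,0,-0.5655],"claw":1},
    {"offset":[1,-0.344,-0.714],"rotation":[0,0,-0.5655],"claw":1},
    {"offset":[1,-0.344,-0.714],"rotation":[0,0,-0.5655],"claw":1},
    {"offset":[1,-0.344,-0.714],"rotation":[0,0,-0.5655],"claw":1},
    {"offset":[1,-0.344,-0.714],"rotation":[0,0,-0.5655],"claw":1}
  ]
}}

```text
clock: 28.45
tcp_pos: [0.5212, -0.1391, 0.259]
orientation: [-0.125, -3.139, 0.0]
contact_force: [-0.0, -0.6, -0.5]
grip_width: 0.0854
gripper_force: 0.0
```

Request:
{"op": "drive_tool", "data": {
  "rows": [
    {"offset":[0.1,0.22,0],"rotation":[0,0,0],"claw":1},
    {"offset":[0.2,0.44,0],"rotation":[0,0,0],"claw":1},
    {"offset":[0.3,0.66,0],"rotation":[0,0,0],"claw":1},
    {"offset":[0.42,0.89,0],"rotation":[0,0,0],"claw":1},
    {"offset":[0.422,0.892,0],"rotation":[0,0,0],"claw":1},
    {"offset":[0.422,0.892,0],"rotation":[0,0,0],"claw":1},
    {"offset":[0.422,0.892,0],"rotation":[0,0,0],"claw":1}
  ]
}}

```text
clock: 29.03
tcp_pos: [0.4687, -0.0007, 0.2595]
orientation: [0.122, 3.139, -0.001]
contact_force: [0.1, -0.9, -0.7]
grip_width: 0.0855
gripper_force: 0.0
```

Run:
```python
from m import *
w=save('wrist','w11');delta((.4685,.0002,.166),85.65)
P=fcloud(w);hsv=cv2.cvtColor(w['frame'],cv2.COLOR_RGB2HSV)
red=(cv2.inRange(hsv,(0,170,60),(4,255,255))|cv2.inRange(hsv,(174,170,60),(180,255,255)))>0
m=red&(P[...,0]>.455)&(P[...,0]<.48)&(abs(P[...,1])<.06)&(P[...,2]>.1)&(P[...,2]<.22);q=P[m];print(len(q),q.min(0),q.max(0))
```

```text
tcp [ 0.4688 -0.0013  0.2594] phi 85.47 offset/.15 [0.003 0.01  0.623] rotz/2 -0.0016
565 [ 0.45511591 -0.01005219  0.18829506] [0.47996639 0.00350753 0.19508316]
```

Request:
{"op": "drive_tool", "data": {
  "force": 30,
  "rows": [
    {"offset":[0,0,0.2],"rotation":[0,0,0],"claw":1},
    {"offset":[0,0,0.4],"rotation":[0,0,0],"claw":1},
    {"offset":[0,0,0.6],"rotation":[0,0,0],"claw":1},
    {"offset":[0,0,0.623],"rotation":[0,0,0],"claw":1},
    {"offset":[0,0,0.623],"rotation":[0,0,0],"claw":1},
    {"offset":[0,0,0.623],"rotation":[0,0,0],"claw":0},
    {"offset":[0,0,0.623],"rotation":[0,0,0],"claw":0},
    {"offset":[0,0,0.623],"rotation":[0,0,0],"claw":0},
    {"offset":[0,0,0.623],"rotation":[0,0,0],"claw":0},
    {"offset":[0,0,0.623],"rotation":[0,0,0],"claw":0},
    {"offset":[0,0,0.623],"rotation":[0,0,0],"claw":0},
    {"offset":[0,0,0.623],"rotation":[0,0,0],"claw":0},
    {"offset":[0,0,0.623],"rotation":[0,0,0],"claw":0},
    {"offset":[0,0,0.623],"rotation":[0,0,0],"claw":0}
  ]
}}

```text
clock: 30.25
tcp_pos: [0.4688, -0.0007, 0.1666]
orientation: [0.122, 3.138, -0.001]
contact_force: [-0.8, -1.4, 6.3]
grip_width: 0.0128
gripper_force: 29.2
```

Request:
{"op": "drive_tool", "data": {
  "rows": [
    {"offset":[0,0.092,0.005],"rotation":[0,0,0],"claw":0},
    {"offset":[0,0.182,0.02],"rotation":[0,0,0],"claw":0},
    {"offset":[0,0.271,0.045],"rotation":[0,0,0],"claw":0},
    {"offset":[0,0.356,0.08],"rotation":[0,0,0],"claw":0},
    {"offset":[0,0.436,0.123],"rotation":[0,0,0],"claw":0},
    {"offset":[0,0.511,0.175],"rotation":[0,0,0],"claw":0},
    {"offset":[0,0.581,0.235],"rotation":[0,0,0],"claw":0},
    {"offset":[0,0.643,0.303],"rotation":[0,0,0],"claw":0},
    {"offset":[0,0.697,0.377],"rotation":[0,0,0],"claw":0},
    {"offset":[0,0.743,0.456],"rotation":[0,0,0],"claw":0},
    {"offset":[0,0.78,0.54],"rotation":[0,0,0],"claw":0},
    {"offset":[0,0.807,0.627],"rotation":[0,0,0],"claw":0},
    {"offset":[0,0.825,0.717],"rotation":[0,0,0],"claw":0},
    {"offset":[0,0.833,0.792],"rotation":[0,0,0],"claw":0},
    {"offset":[0,0.833,0.833],"rotation":[0,0,0],"claw":0},
    {"offset":[0,0.833,0.845],"rotation":[0,0,0],"claw":0},
    {"offset":[0,0.833,0.845],"rotation":[0,0,0],"claw":0}
  ]
}}

```text
clock: 31.67
tcp_pos: [0.4786, 0.1253, 0.0391]
orientation: [0.12, 3.138, 0.002]
contact_force: [3.0, 3.6, -3.1]
grip_width: 0.0128
gripper_force: 34.0
```

Request:
{"op": "drive_tool", "data": {
  "rows": [
    {"offset":[0,0,0],"rotation":[0,0,0],"claw":1},
    {"offset":[0,0,0],"rotation":[0,0,0],"claw":1},
    {"offset":[0,0,0],"rotation":[0,0,0],"claw":1},
    {"offset":[0,0,0],"rotation":[0,0,0],"claw":1},
    {"offset":[0,0,0],"rotation":[0,0,0],"claw":1},
    {"offset":[0,0,0],"rotation":[0,0,0],"claw":1},
    {"offset":[0,0,-0.15],"rotation":[0,0,0],"claw":1},
    {"offset":[0,0,-0.4],"rotation":[0,0,0],"claw":0},
    {"offset":[0,0,-0.4],"rotation":[0,0,0],"claw":0},
    {"offset":[0,0,-0.4],"rotation":[0,0,0],"claw":0},
    {"offset":[0,0,-0.4],"rotation":[0,0,0],"claw":0},
    {"offset":[0,0,-0.4],"rotation":[0,0,0],"claw":0},
    {"offset":[0,0,-0.4],"rotation":[0,0,0],"claw":0},
    {"offset":[0,0,-0.3],"rotation":[0,0,0],"claw":0},
    {"offset":[0,0,-0.22],"rotation":[0,0,0],"claw":0},
    {"offset":[0,0,-0.19],"rotation":[0,0,0],"claw":0},
    {"offset":[0,0,-0.17],"rotation":[0,0,0],"claw":0},
    {"offset":[0,0,-0.163],"rotation":[0,0,0],"claw":0},
    {"offset":[0,0,-0.163],"rotation":[0,0,0],"claw":0}
  ]
}}

```text
clock: 33.25
tcp_pos: [0.4777, 0.1244, 0.0662]
orientation: [-0.121, -3.138, 0.003]
contact_force: [-12.6, -3.0, 39.7]
grip_width: -0.0002
gripper_force: 20.4
```

Request:
{"op": "drive_tool", "data": {
  "rows": [
    {"offset":[0,0,-0.3],"rotation":[0,0,0],"claw":0},
    {"offset":[0,0,-0.6],"rotation":[0,0,0],"claw":0.85},
    {"offset":[0,0.2,-0.8],"rotation":[0,0,0],"claw":0.85},
    {"offset":[0,0.45,-0.8],"rotation":[0,0,0],"claw":0.85},
    {"offset":[0,0.7,-0.8],"rotation":[0,0,0],"claw":0.85},
    {"offset":[0,0.95,-0.8],"rotation":[0,0,0],"claw":0.85},
    {"offset":[0,1,-0.8],"rotation":[0,0,0],"claw":0.85}
  ]
}}

```text
clock: 33.83
tcp_pos: [0.4885, 0.2813, 0.184]
orientation: [-0.11, -3.14, -0.007]
contact_force: [0.2, 0.1, 0.5]
grip_width: 0.0716
gripper_force: 0.0
```

Request:
{"op": "drive_tool", "data": {
  "rows": [
    {"offset":[0.02,0.25,0],"rotation":[0,0,-0.068],"claw":0.85},
    {"offset":[0.04,0.5,0],"rotation":[0,0,-0.068],"claw":0.85},
    {"offset":[0.06,0.75,0],"rotation":[0,0,-0.068],"claw":0.85},
    {"offset":[0.07,1,0],"rotation":[0,0,-0.068],"claw":0.85},
    {"offset":[0.07,1,0],"rotation":[0,0,-0.068],"claw":0.85},
    {"offset":[0.07,1,0],"rotation":[0,0,-0.068],"claw":0.85},
    {"offset":[0.07,1,0],"rotation":[0,0,-0.068],"claw":0.85}
  ]
}}

```text
clock: 34.42
tcp_pos: [0.4906, 0.4233, 0.1826]
orientation: [0.092, -3.139, 0.003]
contact_force: [-0.4, -0.5, -0.1]
grip_width: 0.0729
gripper_force: 0.0
```

Run:
```python
from m import *
w=save('wrist','w12');a=save('scene','s12')
t=tilepose(w,(.492,.451),fish=True);s=tilepose(a,(.492,.451));print(t,s)
y=float(t[2]); phi=(np.degrees(y)+90+90)%180-90 
phi=phi if phi>0 else phi+180; print('phi',phi)
delta((*t[0],-.002),phi)
```

```text
(array([0.4892, 0.4522]), array([109.9,  60.3]), np.float32(-3.08), 447) (array([0.4947, 0.4514]), array([108.1,  60.8]), np.float32(-3.076), 20)
phi 93.52900347102752
tcp [0.4914 0.4222 0.1831] phi 93.25 offset/.15 [0.002 0.203 1.233] rotz/2 -0.0025
```

Request:
{"op": "drive_tool", "data": {
  "rows": [
    {"offset":[0,0.2,0],"rotation":[0,0,0],"claw":0.85},
    {"offset":[0,0.2,0.2],"rotation":[0,0,0],"claw":0.85},
    {"offset":[0,0.2,0.45],"rotation":[0,0,0],"claw":0.85},
    {"offset":[0,0.2,0.7],"rotation":[0,0,0],"claw":0.85},
    {"offset":[0,0.2,0.95],"rotation":[0,0,0],"claw":0.85},
    {"offset":[0,0.2,1],"rotation":[0,0,0],"claw":0.85},
    {"offset":[0,0.2,1],"rotation":[0,0,0],"claw":0.85}
  ]
}}

```text
clock: 35.1
tcp_pos: [0.4882, 0.451, 0.0309]
orientation: [0.09, -3.136, 0.008]
contact_force: [0.9, -0.2, -0.5]
grip_width: 0.0727
gripper_force: 0.0
```

Request:
{"op": "drive_tool", "data": {
  "rows": [
    {"offset":[0,0,0.12],"rotation":[0,0,0],"claw":0.85},
    {"offset":[0,0,0.22],"rotation":[0,0,0],"claw":0.85},
    {"offset":[0,0,0.233],"rotation":[0,0,0],"claw":0.85},
    {"offset":[0,0,0.233],"rotation":[0,0,0],"claw":0.85}
  ]
}}

```text
clock: 35.43
tcp_pos: [0.4893, 0.4538, -0.0009]
orientation: [0.091, -3.14, 0.001]
contact_force: [0.2, -0.7, 0.8]
grip_width: 0.0725
gripper_force: 0.0
```

Request:
{"op": "drive_tool", "data": {
  "force": 60,
  "rows": [
    {"offset":[0,0,0],"rotation":[0,0,0],"claw":0},
    {"offset":[0,0,0],"rotation":[0,0,0],"claw":0},
    {"offset":[0,0,0],"rotation":[0,0,0],"claw":0},
    {"offset":[0,0,0],"rotation":[0,0,0],"claw":0},
    {"offset":[0,0,0],"rotation":[0,0,0],"claw":0}
  ]
}}

```text
clock: 35.85
tcp_pos: [0.49, 0.455, 0.0007]
orientation: [-0.092, 3.138, 0.002]
contact_force: [-1.5, 0.0, 6.4]
grip_width: 0.0577
gripper_force: 65.0
```

Request:
{"op": "drive_tool", "data": {
  "rows": [
    {"offset":[0,0,-0.2],"rotation":[0,0,0],"claw":0},
    {"offset":[0,0,-0.4],"rotation":[0,0,0],"claw":0},
    {"offset":[0,0,-0.6],"rotation":[0,0,0],"claw":0},
    {"offset":[0,0,-0.8],"rotation":[0,0,0],"claw":0},
    {"offset":[0,0,-1],"rotation":[0,0,0],"claw":0},
    {"offset":[0,0,-1],"rotation":[0,0,0],"claw":0},
    {"offset":[0,0,-1],"rotation":[0,0,0],"claw":0}
  ]
}}

```text
clock: 36.43
tcp_pos: [0.49, 0.4553, 0.1514]
orientation: [-0.092, 3.137, 0.005]
contact_force: [-1.0, -0.5, -2.2]
grip_width: 0.0579
gripper_force: 65.4
```

Run:
```python
from m import *
print(get_obs()['grip_width'],get_obs()['gripper_force']); delta((.613,.16,.149),-4.35)
```

```text
0.057893976068746196 65.36117434501648
tcp [0.49   0.4553 0.1514] phi 93.35 offset/.15 [-0.703 -2.013  0.012] rotz/2 0.8526
```

Request:
{"op": "drive_tool", "data": {
  "rows": [
    {"offset":[-0.14,-0.2,0],"rotation":[0,0,0],"claw":0},
    {"offset":[-0.28,-0.4,0],"rotation":[0,0,0],"claw":0},
    {"offset":[-0.42,-0.6,0],"rotation":[0,0,0],"claw":0},
    {"offset":[-0.56,-0.8,0],"rotation":[0,0,0],"claw":0},
    {"offset":[-0.7,-1,0],"rotation":[0,0,0],"claw":0}
  ]
}}

```text
clock: 36.85
tcp_pos: [0.6026, 0.3084, 0.1469]
orientation: [0.092, -3.138, 0.002]
contact_force: [0.3, 0.5, -1.7]
grip_width: 0.0578
gripper_force: 65.3
```

Request:
{"op": "drive_tool", "data": {
  "rows": [
    {"offset":[0,-0.1,0],"rotation":[0,0,0.06],"claw":0},
    {"offset":[0,-0.2,0],"rotation":[0,0,0.12],"claw":0},
    {"offset":[0,-0.3,0],"rotation":[0,0,0.18],"claw":0},
    {"offset":[0,-0.4,0],"rotation":[0,0,0.24],"claw":0},
    {"offset":[0,-0.5,0],"rotation":[0,0,0.3],"claw":0},
    {"offset":[0,-0.6,0],"rotation":[0,0,0.36],"claw":0},
    {"offset":[0,-0.7,0],"rotation":[0,0,0.42],"claw":0},
    {"offset":[0,-0.8,0],"rotation":[0,0,0.48],"claw":0},
    {"offset":[0,-0.9,0],"rotation":[0,0,0.54],"claw":0},
    {"offset":[0,-1,0],"rotation":[0,0,0.6],"claw":0},
    {"offset":[0,-1,0],"rotation":[0,0,0.66],"claw":0},
    {"offset":[0,-1,0],"rotation":[0,0,0.72],"claw":0},
    {"offset":[0,-1,0],"rotation":[0,0,0.78],"claw":0},
    {"offset":[0,-1,0],"rotation":[0,0,0.8526],"claw":0},
    {"offset":[0,-1,0],"rotation":[0,0,0.8526],"claw":0},
    {"offset":[0,-1,0],"rotation":[0,0,0.8526],"claw":0},
    {"offset":[0,-1,0],"rotation":[0,0,0.8526],"claw":0}
  ]
}}

```text
clock: 38.27
tcp_pos: [0.6109, 0.1607, 0.1479]
orientation: [-2.3, -2.14, 0.002]
contact_force: [0.3, -0.8, -1.7]
grip_width: 0.058
gripper_force: 65.3
```

Run:
```python
from m import *
w=save('wrist','w13');p,_=tf();print(get_obs()['grip_width'],get_obs()['gripper_force'])
print(tilepose(w,p[:2],z=p[2]+.014,fish=True,rad=.08)); delta((.6144,.0545,.060),-4.35)
```

```text
0.05760393384180761 65.3268313407898
(array([0.6127, 0.1638]), array([110.1,  59.2]), np.float32(1.503), 5046)
tcp [0.6111 0.1607 0.1481] phi -4.17 offset/.15 [-0.704  0.074  0.587] rotz/2 0.0015
```

Tile is held well (110 × 59 mm measured). I'll lay it on the load wing as before.

Request:
{"op": "drive_tool", "data": {
  "rows": [
    {"offset":[-0.2,0.02,0],"rotation":[0,0,0],"claw":0},
    {"offset":[-0.4,0.04,0],"rotation":[0,0,0],"claw":0},
    {"offset":[-0.6,0.06,0],"rotation":[0,0,0],"claw":0},
    {"offset":[-0.71,0.065,0],"rotation":[0,0,0],"claw":0},
    {"offset":[-0.71,0.065,0.1],"rotation":[0,0,0],"claw":0},
    {"offset":[-0.71,0.065,0.25],"rotation":[0,0,0],"claw":0},
    {"offset":[-0.71,0.065,0.4],"rotation":[0,0,0],"claw":0},
    {"offset":[-0.71,0.065,0.5],"rotation":[0,0,0],"claw":0},
    {"offset":[-0.71,0.065,0.56],"rotation":[0,0,0],"claw":0},
    {"offset":[-0.71,0.065,0.597],"rotation":[0,0,0],"claw":0},
    {"offset":[-0.71,0.065,0.597],"rotation":[0,0,0],"claw":0},
    {"offset":[-0.71,0.065,0.597],"rotation":[0,0,0],"claw":0}
  ]
}}

```text
clock: 39.32
tcp_pos: [0.6125, 0.0537, 0.0606]
orientation: [-2.302, -2.136, 0.001]
contact_force: [-7.1, -0.2, 9.7]
grip_width: 0.0583
gripper_force: 66.6
```

Request:
{"op": "drive_tool", "data": {
  "rows": [
    {"offset":[0,0,0],"rotation":[0,0,0],"claw":0},
    {"offset":[0,0,0],"rotation":[0,0,0],"claw":0.9},
    {"offset":[0,0,0],"rotation":[0,0,0],"claw":0.9},
    {"offset":[0,0,0],"rotation":[0,0,0],"claw":0.9},
    {"offset":[0,0,0],"rotation":[0,0,0],"claw":0.9},
    {"offset":[0,0,0],"rotation":[0,0,0],"claw":0.9},
    {"offset":[0,0,-0.1],"rotation":[0,0,0],"claw":0.9},
    {"offset":[0,0,-0.3],"rotation":[0,0,0],"claw":0.9},
    {"offset":[0,0,-0.55],"rotation":[0,0,0],"claw":0.9},
    {"offset":[0,0,-0.8],"rotation":[0,0,0],"claw":0.9},
    {"offset":[0,0,-0.9],"rotation":[0,0,0],"claw":0.9},
    {"offset":[0,0,-0.9],"rotation":[0,0,0],"claw":1}
  ]
}}

```text
clock: 40.32
tcp_pos: [0.6161, 0.0542, 0.1991]
orientation: [2.301, 2.132, 0.011]
contact_force: [0.4, -0.5, 0.0]
grip_width: 0.0854
gripper_force: 0.0
```

Request:
{"op": "drive_tool", "data": {
  "rows": [
    {"offset":[0.1,-0.2,0],"rotation":[0,0,-0.1],"claw":1},
    {"offset":[0.2,-0.4,0],"rotation":[0,0,-0.3],"claw":1},
    {"offset":[0.3,-0.6,0],"rotation":[0,0,-0.785],"claw":1},
    {"offset":[0.4,-0.8,0],"rotation":[0,0,-0.785],"claw":1},
    {"offset":[0.4,-0.943,0],"rotation":[0,0,-0.785],"claw":1},
    {"offset":[0.4,-0.943,0],"rotation":[0,0,-0.785],"claw":1},
    {"offset":[0.4,-0.943,0],"rotation":[0,0,-0.785],"claw":1},
    {"offset":[0.4,-0.943,0],"rotation":[0,0,-0.785],"claw":1},
    {"offset":[0.4,-0.943,0],"rotation":[0,0,-0.785],"claw":1},
    {"offset":[0.4,-0.943,0],"rotation":[0,0,-0.785],"claw":1},
    {"offset":[0.4,-0.943,0],"rotation":[0,0,-0.785],"claw":1},
    {"offset":[0.4,-0.943,0],"rotation":[0,0,-0.785],"claw":1},
    {"offset":[0.4,-0.943,0],"rotation":[0,0,-0.785],"claw":1},
    {"offset":[0.4,-0.943,0],"rotation":[0,0,-0.785],"claw":1},
    {"offset":[0.4,-0.943,0],"rotation":[0,0,-0.785],"claw":1},
    {"offset":[0.4,-0.943,0],"rotation":[0,0,-0.785],"claw":1}
  ]
}}

```text
clock: 41.65
tcp_pos: [0.4764, 0.1243, 0.1936]
orientation: [-0.124, -3.138, 0.0]
contact_force: [0.5, 0.3, -0.6]
grip_width: 0.0858
gripper_force: 0.0
```

Run:
```python
from m import *
w=save('wrist','w14'); a=save('scene','s14'); delta((.4779,.1248,.0405),85.65)
print(tilepose(a,(.615,.057),z=.072),tilepose(w,(.615,.057),z=.072,fish=True))
```

```text
tcp [0.4765 0.1244 0.1939] phi 85.53 offset/.15 [-0.01   0.003  1.022] rotz/2 -0.001
(array([0.6189, 0.0575]), array([104.5,  60.3]), np.float32(1.503), 58) (array([0.6154, 0.0558]), array([109.3,  60.1]), np.float32(1.499), 599)
```

Tile is laid flat on the wing. Tipping, with the same sequence as before.

Request:
{"op": "drive_tool", "data": {
  "rows": [
    {"offset":[0,0,0.25],"rotation":[0,0,0],"claw":1},
    {"offset":[0,0,0.5],"rotation":[0,0,0],"claw":1},
    {"offset":[0,0,0.75],"rotation":[0,0,0],"claw":1},
    {"offset":[-0.01,0.003,1],"rotation":[0,0,0],"claw":1},
    {"offset":[-0.01,0.003,1],"rotation":[0,0,0],"claw":1}
  ]
}}

```text
clock: 42.17
tcp_pos: [0.4736, 0.1233, 0.0381]
orientation: [-0.12, -3.128, 0.006]
contact_force: [-0.5, -0.1, -0.2]
grip_width: 0.0853
gripper_force: 0.0
```

Request:
{"op": "drive_tool", "data": {
  "force": 30,
  "rows": [
    {"offset":[0,0,0.025],"rotation":[0,0,0],"claw":1},
    {"offset":[0,0,0.025],"rotation":[0,0,0],"claw":0},
    {"offset":[0,0,0.025],"rotation":[0,0,0],"claw":0},
    {"offset":[0,0,0.025],"rotation":[0,0,0],"claw":0},
    {"offset":[0,0,0.025],"rotation":[0,0,0],"claw":0},
    {"offset":[0,0,0.025],"rotation":[0,0,0],"claw":0},
    {"offset":[0,0,0.025],"rotation":[0,0,0],"claw":0},
    {"offset":[0,0,0.025],"rotation":[0,0,0],"claw":0},
    {"offset":[0,0,0.025],"rotation":[0,0,0],"claw":0},
    {"offset":[0,0,0.025],"rotation":[0,0,0],"claw":0}
  ]
}}

```text
clock: 43.0
tcp_pos: [0.4788, 0.1255, 0.0413]
orientation: [0.12, 3.138, 0.001]
contact_force: [-1.3, 1.0, 7.7]
grip_width: 0.0129
gripper_force: 29.4
```

Request:
{"op": "drive_tool", "data": {
  "rows": [
    {"offset":[0,-0.002,-0.062],"rotation":[0,0,0],"claw":0},
    {"offset":[0,-0.009,-0.125],"rotation":[0,0,0],"claw":0},
    {"offset":[0,-0.021,-0.186],"rotation":[0,0,0],"claw":0},
    {"offset":[0,-0.037,-0.246],"rotation":[0,0,0],"claw":0},
    {"offset":[0,-0.058,-0.305],"rotation":[0,0,0],"claw":0},
    {"offset":[0,-0.083,-0.362],"rotation":[0,0,0],"claw":0},
    {"offset":[0,-0.112,-0.418],"rotation":[0,0,0],"claw":0},
    {"offset":[0,-0.146,-0.471],"rotation":[0,0,0],"claw":0},
    {"offset":[0,-0.183,-0.521],"rotation":[0,0,0],"claw":0},
    {"offset":[0,-0.224,-0.568],"rotation":[0,0,0],"claw":0},
    {"offset":[0,-0.268,-0.612],"rotation":[0,0,0],"claw":0},
    {"offset":[0,-0.315,-0.653],"rotation":[0,0,0],"claw":0},
    {"offset":[0,-0.366,-0.69],"rotation":[0,0,0],"claw":0},
    {"offset":[0,-0.419,-0.723],"rotation":[0,0,0],"claw":0},
    {"offset":[0,-0.474,-0.752],"rotation":[0,0,0],"claw":0},
    {"offset":[0,-0.531,-0.777],"rotation":[0,0,0],"claw":0}
  ]
}}

```text
clock: 44.33
tcp_pos: [0.4735, 0.052, 0.1609]
orientation: [0.113, 3.135, 0.013]
contact_force: [-6.9, 17.1, 22.0]
grip_width: 0.0128
gripper_force: 31.2
```

Request:
{"op": "drive_tool", "data": {
  "rows": [
    {"offset":[0,-0.06,-0.02],"rotation":[0,0,0],"claw":0},
    {"offset":[0,-0.12,-0.036],"rotation":[0,0,0],"claw":0},
    {"offset":[0,-0.181,-0.048],"rotation":[0,0,0],"claw":0},
    {"offset":[0,-0.243,-0.055],"rotation":[0,0,0],"claw":0},
    {"offset":[0,-0.301,-0.057],"rotation":[0,0,0],"claw":0},
    {"offset":[0,-0.343,-0.056],"rotation":[0,0,0],"claw":0},
    {"offset":[0,-0.384,-0.053],"rotation":[0,0,0],"claw":0},
    {"offset":[0,-0.426,-0.047],"rotation":[0,0,0],"claw":0},
    {"offset":[0,-0.467,-0.04],"rotation":[0,0,0],"claw":0},
    {"offset":[0,-0.507,-0.031],"rotation":[0,0,0],"claw":0},
    {"offset":[0,-0.507,-0.031],"rotation":[0,0,0],"claw":0},
    {"offset":[0,-0.507,-0.031],"rotation":[0,0,0],"claw":0},
    {"offset":[0,-0.507,-0.031],"rotation":[0,0,0],"claw":0},
    {"offset":[0,-0.507,-0.031],"rotation":[0,0,0],"claw":0}
  ]
}}

```text
clock: 45.5
tcp_pos: [0.467, -0.0314, 0.1631]
orientation: [0.121, 3.137, -0.001]
contact_force: [0.5, -2.8, 7.3]
grip_width: 0.0126
gripper_force: 34.3
```

Run:
```python
from m import *
a=save('scene','s15'); b=save('side','d15'); print(tf()[0])
cv2.imwrite('pics/c15.png',np.hstack([crop(a,190,150,160,120),crop(b,190,120,200,150)]))
```

```text
[ 0.46702178 -0.03136374  0.16308433]
```

View pics/c15.png

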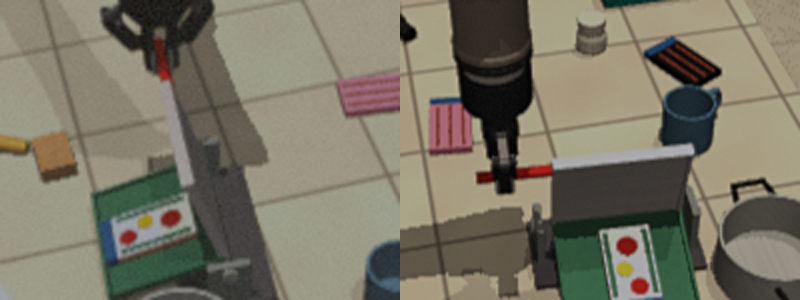

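Same outcome: glazed face up and blue end outward on the green wing. I bring the wing to level and move over the tile.

Request:
{"op": "drive_tool", "data": {
  "rows": [
    {"offset":[0,0.04,-0.009],"rotation":[0,0,0],"claw":0},
    {"offset":[0,0.081,-0.016],"rotation":[0,0,0],"claw":0},
    {"offset":[0,0.123,-0.022],"rotation":[0,0,0],"claw":0},
    {"offset":[0,0.164,-0.025],"rotation":[0,0,0],"claw":0},
    {"offset":[0,0.206,-0.026],"rotation":[0,0,0],"claw":0},
    {"offset":[0,0.206,-0.026],"rotation":[0,0,0],"claw":0},
    {"offset":[0,0.206,-0.026],"rotation":[0,0,0],"claw":0},
    {"offset":[0,0.206,-0.026],"rotation":[0,0,0],"claw":1},
    {"offset":[0,0.206,-0.026],"rotation":[0,0,0],"claw":1},
    {"offset":[0,0.206,-0.026],"rotation":[0,0,0],"claw":1},
    {"offset":[0,0.206,-0.026],"rotation":[0,0,0],"claw":1},
    {"offset":[0,0.206,-0.026],"rotation":[0,0,0],"claw":1},
    {"offset":[0,0.206,-0.026],"rotation":[0,0,0],"claw":1},
    {"offset":[0,0.206,-0.026],"rotation":[0,0,0],"claw":1},
    {"offset":[0,0.206,-0.2],"rotation":[0,0,0],"claw":0.85},
    {"offset":[0,0.206,-0.4],"rotation":[0,0,0],"claw":0.85},
    {"offset":[0,0.206,-0.62],"rotation":[0,0,0],"claw":0.85},
    {"offset":[0,0.206,-0.62],"rotation":[0,0,0],"claw":0.85}
  ]
}}

```text
clock: 47.1
tcp_pos: [0.472, 0.0008, 0.2604]
orientation: [0.12, 3.13, 0.002]
contact_force: [1.1, 0.6, 1.1]
grip_width: 0.0726
gripper_force: 0.0
```

Request:
{"op": "drive_tool", "data": {
  "rows": [
    {"offset":[-0.2,-0.12,0],"rotation":[0,0,0.1],"claw":0.85},
    {"offset":[-0.4,-0.24,0],"rotation":[0,0,0.2],"claw":0.85},
    {"offset":[-0.6,-0.4,0],"rotation":[0,0,0.785],"claw":0.85},
    {"offset":[-0.8,-0.5,0],"rotation":[0,0,0.785],"claw":0.85},
    {"offset":[-0.96,-0.635,0],"rotation":[0,0,0.785],"claw":0.85},
    {"offset":[-0.96,-0.635,0],"rotation":[0,0,0.785],"claw":0.85},
    {"offset":[-0.96,-0.635,0],"rotation":[0,0,0.785],"claw":0.85},
    {"offset":[-0.96,-0.635,0],"rotation":[0,0,0.785],"claw":0.85},
    {"offset":[-0.96,-0.635,0],"rotation":[0,0,0.785],"claw":0.85},
    {"offset":[-0.96,-0.635,0],"rotation":[0,0,0.785],"claw":0.85},
    {"offset":[-0.96,-0.635,0],"rotation":[0,0,0.785],"claw":0.85},
    {"offset":[-0.96,-0.635,0],"rotation":[0,0,0.785],"claw":0.85},
    {"offset":[-0.96,-0.635,0],"rotation":[0,0,0.785],"claw":0.85},
    {"offset":[-0.96,-0.635,0],"rotation":[0,0,0.785],"claw":0.85},
    {"offset":[-0.96,-0.635,0],"rotation":[0,0,0.785],"claw":0.85},
    {"offset":[-0.96,-0.635,0],"rotation":[0,0,0.785],"claw":0.85}
  ]
}}

```text
clock: 48.43
tcp_pos: [0.6049, -0.1056, 0.2544]
orientation: [-2.301, -2.138, 0.0]
contact_force: [-0.2, 0.6, -0.1]
grip_width: 0.073
gripper_force: 0.0
```

Run:
```python
from m import *
w=save('wrist','w16');a=save('scene','s16')
print(glazed(w,(.606,-.089),.072,1)); print(glazed(a,(.65,-.31),.012)); delta((.605,-.105,.06),-4.35)
```

```text
(array([ 0.6049, -0.0924]), array([103.5,  60. ]), 'yaw', np.float32(-94.74), 'blue', array([ 0.6011, -0.1375]), array([12.4, 58.8]), 665)
(array([ 0.6515, -0.3061]), array([ 64.6, 107.8]), 'yaw', np.float32(-66.56), 'blue', array([ 0.6713, -0.3501]), array([56.3, 10.4]), 63)
tcp [ 0.6049 -0.1057  0.2545] phi -4.27 offset/.15 [5.000e-03 1.000e-03 1.296e+00] rotz/2 0.0007
```

Request:
{"op": "drive_tool", "data": {
  "rows": [
    {"offset":[0,0,0.25],"rotation":[0,0,0],"claw":0.85},
    {"offset":[0,0,0.5],"rotation":[0,0,0],"claw":0.85},
    {"offset":[0,0,0.75],"rotation":[0,0,0],"claw":0.85},
    {"offset":[0,0,1],"rotation":[0,0,0],"claw":0.85},
    {"offset":[0,0,1],"rotation":[0,0,0],"claw":0.85}
  ]
}}

```text
clock: 48.95
tcp_pos: [0.5996, -0.1048, 0.0974]
orientation: [-2.296, -2.131, 0.013]
contact_force: [-1.9, -0.4, -0.2]
grip_width: 0.0724
gripper_force: 0.0
```

Request:
{"op": "drive_tool", "data": {
  "rows": [
    {"offset":[0,0,0.1],"rotation":[0,0,0],"claw":0.85},
    {"offset":[0,0,0.2],"rotation":[0,0,0],"claw":0.85},
    {"offset":[0,0,0.27],"rotation":[0,0,0],"claw":0.85},
    {"offset":[0,0,0.3],"rotation":[0,0,0],"claw":0.85},
    {"offset":[0,0,0.3],"rotation":[0,0,0],"claw":0.85}
  ]
}}

```text
clock: 49.37
tcp_pos: [0.6049, -0.1056, 0.0597]
orientation: [-2.303, -2.136, 0.0]
contact_force: [-0.7, 0.3, 0.7]
grip_width: 0.0726
gripper_force: 0.0
```

Request:
{"op": "drive_tool", "data": {
  "force": 60,
  "rows": [
    {"offset":[0,0,0],"rotation":[0,0,0],"claw":0},
    {"offset":[0,0,0],"rotation":[0,0,0],"claw":0},
    {"offset":[0,0,0],"rotation":[0,0,0],"claw":0},
    {"offset":[0,0,0],"rotation":[0,0,0],"claw":0},
    {"offset":[0,0,0],"rotation":[0,0,0],"claw":0}
  ]
}}

```text
clock: 49.78
tcp_pos: [0.6053, -0.1059, 0.0603]
orientation: [2.304, 2.135, 0.001]
contact_force: [-0.9, -0.9, 3.3]
grip_width: 0.057
gripper_force: 63.4
```

Request:
{"op": "drive_tool", "data": {
  "rows": [
    {"offset":[0,0,-0.1],"rotation":[0,0,0],"claw":0},
    {"offset":[0,0,-0.2],"rotation":[0,0,0],"claw":0},
    {"offset":[-0.1,0,-0.4],"rotation":[0,0,0],"claw":0},
    {"offset":[-0.3,0,-0.5],"rotation":[0,0,0],"claw":0},
    {"offset":[-0.5,0,-0.5],"rotation":[0,0,0],"claw":0},
    {"offset":[-0.7,0,-0.5],"rotation":[0,0,0],"claw":0},
    {"offset":[-0.7,0,-0.5],"rotation":[0,0,0],"claw":0},
    {"offset":[-0.7,0,-0.5],"rotation":[0,0,0],"claw":0}
  ]
}}

```text
clock: 50.45
tcp_pos: [0.5963, -0.2132, 0.1345]
orientation: [2.308, 2.13, -0.001]
contact_force: [0.3, 0.0, -2.3]
grip_width: 0.0574
gripper_force: 64.5
```

Run:
```python
from m import *
w=save('wrist','w17');p,_=tf();o=get_obs();print(p,o['grip_width'],o['gripper_force'],o['contact_force'])
print(glazed(w,(p[0],p[1]+.01),p[2]+.012,1))
a=L('s16');h=cv2.cvtColor(a['frame'],cv2.COLOR_RGB2HSV);m=cv2.inRange(h,(14,130,90),(28,255,255))>0
m[:, :130]=0;m[:, 225:]=0;m[:190]=0;m[225:]=0;v,u=np.nonzero(m);q=np.array([onz(a,x,y,.005) for x,y in zip(u,v)]);print('spat',q.min(0),q.max(0)); print(max(bat(k)[0] for k in q[q[:,1]<-.27]))
t=.385*np.array([.9348,.3551])-.52*np.array([-.3551,.9348]); print(t); delta((*t,.0146),20.8)
```

```text
[ 0.59675062 -0.21076881  0.13426583] 0.05770734191135835 64.51265215873718 [ 0.7600659   0.62027613 -1.73151663]
(array([ 0.5992, -0.1967]), array([108.5,  60. ]), 'yaw', np.float32(-93.35), 'blue', array([ 0.5968, -0.2435]), array([14.5, 58.9]), 2332)
spat [ 0.28283744 -0.38419426  0.005     ] [ 0.44060711 -0.14728078  0.005     ]
0.2401
[ 0.54455   -0.3493825]
tcp [ 0.5968 -0.2108  0.1343] phi -4.43 offset/.15 [-0.948 -0.275  0.798] rotz/2 -0.2202
```

Spatula is well clear (its maximum along-batten coordinate is 0.24). Placing at 0.385.

Request:
{"op": "drive_tool", "data": {
  "rows": [
    {"offset":[-0.2,-0.06,0],"rotation":[0,0,-0.05],"claw":0},
    {"offset":[-0.4,-0.12,0],"rotation":[0,0,-0.1],"claw":0},
    {"offset":[-0.6,-0.18,0],"rotation":[0,0,-0.15],"claw":0},
    {"offset":[-0.8,-0.24,0],"rotation":[0,0,-0.2],"claw":0},
    {"offset":[-0.945,-0.275,0],"rotation":[0,0,-0.22],"claw":0},
    {"offset":[-0.945,-0.275,0],"rotation":[0,0,-0.22],"claw":0},
    {"offset":[-0.945,-0.275,0.2],"rotation":[0,0,-0.22],"claw":0},
    {"offset":[-0.945,-0.275,0.4],"rotation":[0,0,-0.22],"claw":0},
    {"offset":[-0.945,-0.275,0.6],"rotation":[0,0,-0.22],"claw":0},
    {"offset":[-0.945,-0.275,0.75],"rotation":[0,0,-0.22],"claw":0},
    {"offset":[-0.945,-0.275,0.8],"rotation":[0,0,-0.22],"claw":0},
    {"offset":[-0.945,-0.275,0.8],"rotation":[0,0,-0.22],"claw":0},
    {"offset":[-0.945,-0.275,0.8],"rotation":[0,0,-0.22],"claw":0}
  ]
}}

```text
clock: 51.58
tcp_pos: [0.5461, -0.3477, 0.015]
orientation: [1.781, 2.588, 0.001]
contact_force: [0.0, 0.3, -1.5]
grip_width: 0.0576
gripper_force: 64.6
```

Run:
```python
from m import *
p,R=tf();o=get_obs();print(p,bat(p),o['grip_width'],o['contact_force']); delta((p[0],p[1],.002),20.8)
```

```text
[ 0.5460959  -0.34772108  0.01504269] [ 0.387 -0.519] 0.05758722894667844 [ 0.02197245  0.33119354 -1.4926817 ]
tcp [ 0.5461 -0.3477  0.015 ] phi 20.93 offset/.15 [-0.    -0.     0.087] rotz/2 0.0012
```

Request:
{"op": "drive_tool", "data": {
  "rows": [
    {"offset":[0,0,0.04],"rotation":[0,0,0.001],"claw":0},
    {"offset":[0,0,0.076],"rotation":[0,0,0.001],"claw":0},
    {"offset":[-0.03,0,0.076],"rotation":[0,0,0.001],"claw":0},
    {"offset":[-0.06,0,0.076],"rotation":[0,0,0.001],"claw":0},
    {"offset":[-0.075,0,0.076],"rotation":[0,0,0.001],"claw":0},
    {"offset":[-0.085,0,0.076],"rotation":[0,0,0.001],"claw":0},
    {"offset":[-0.085,0,0.076],"rotation":[0,0,0.001],"claw":0}
  ]
}}

```text
clock: 52.17
tcp_pos: [0.5498, -0.3617, 0.0035]
orientation: [1.785, 2.583, -0.001]
contact_force: [0.8, 0.1, 0.1]
grip_width: 0.0575
gripper_force: 64.7
```

Request:
{"op": "drive_tool", "data": {
  "rows": [
    {"offset":[-0.007,0,0],"rotation":[0,0,0],"claw":0},
    {"offset":[-0.014,0,0],"rotation":[0,0,0],"claw":0},
    {"offset":[-0.02,0,0],"rotation":[0,0,0],"claw":0},
    {"offset":[-0.02,0,0],"rotation":[0,0,0],"claw":0}
  ]
}}

```text
clock: 52.5
tcp_pos: [0.5508, -0.363, 0.0032]
orientation: [-1.785, -2.585, -0.0]
contact_force: [-0.7, 2.2, 1.1]
grip_width: 0.057
gripper_force: 65.0
```

Request:
{"op": "drive_tool", "data": {
  "rows": [
    {"offset":[-0.007,0,0],"rotation":[0,0,0],"claw":0},
    {"offset":[-0.01,0,0],"rotation":[0,0,0],"claw":0},
    {"offset":[-0.01,0,0],"rotation":[0,0,0],"claw":0}
  ]
}}

```text
clock: 52.75
tcp_pos: [0.5512, -0.3639, 0.0032]
orientation: [-1.784, -2.585, -0.001]
contact_force: [-2.7, 5.0, 5.2]
grip_width: 0.0577
gripper_force: 65.3
```

Request:
{"op": "drive_tool", "data": {
  "rows": [
    {"offset":[-0.006,0,0.004],"rotation":[0,0,0],"claw":0},
    {"offset":[-0.012,0,0.004],"rotation":[0,0,0],"claw":0},
    {"offset":[-0.012,0,0.004],"rotation":[0,0,0],"claw":0}
  ]
}}

```text
clock: 53.0
tcp_pos: [0.5512, -0.3639, 0.0032]
orientation: [-1.782, -2.583, -0.003]
contact_force: [-6.2, 9.6, 14.5]
grip_width: 0.0575
gripper_force: 66.4
```

Firm contact: the position is stalled and the force rose to 11 N. Releasing, backing off, and checking.

Request:
{"op": "drive_tool", "data": {
  "rows": [
    {"offset":[0,0,0],"rotation":[0,0,0],"claw":0.85},
    {"offset":[0,0,0],"rotation":[0,0,0],"claw":0.85},
    {"offset":[0,0,0],"rotation":[0,0,0],"claw":0.85},
    {"offset":[0,0,0],"rotation":[0,0,0],"claw":0.85},
    {"offset":[0,0,0],"rotation":[0,0,0],"claw":0.85},
    {"offset":[0,0,-0.05],"rotation":[0,0,0],"claw":0.85},
    {"offset":[0,0,-0.2],"rotation":[0,0,0],"claw":0.85},
    {"offset":[0,0,-0.45],"rotation":[0,0,0],"claw":0.85},
    {"offset":[0,0,-0.7],"rotation":[0,0,0],"claw":0.85},
    {"offset":[0.3,0,-1],"rotation":[0,0,0],"claw":0.85},
    {"offset":[0.5,0,-1],"rotation":[0,0,0],"claw":0.85},
    {"offset":[0.5,0,-1],"rotation":[0,0,0],"claw":0.85}
  ]
}}

```text
clock: 54.0
tcp_pos: [0.526, -0.2913, 0.1564]
orientation: [1.778, 2.587, 0.005]
contact_force: [0.2, 0.7, -0.1]
grip_width: 0.0729
gripper_force: 0.0
```

Run:
```python
from m import *
w=save('wrist','w18');b=save('side','d18');a=save('scene','s18')
for n in((.535,-.347),(.643,-.308)):
  for f,k in((a,0),(b,0),(w,1)):
    g=glazed(f,n,.012,k,.065);print(g,'blue',bat(g[5]))
cv2.imwrite('pics/c18.png',np.hstack([cv2.resize(w['frame'][180:420,120:440,::-1],(400,300)),crop(b,250,300,200,120,400,300)]))
delta((.4685,.0002,.26),85.65)
```

```text
(array([ 0.5534, -0.3433]), array([ 62.1, 105.8]), 'yaw', np.float32(-68.11), 'blue', array([ 0.5701, -0.3882]), array([50.8,  9.7]), 48) blue [ 0.3951 -0.5653]
(array([ 0.5536, -0.3412]), array([ 82.2, 117.1]), 'yaw', np.float32(-66.91), 'blue', array([ 0.5631, -0.3937]), array([59.3, 11.6]), 157) blue [ 0.3866 -0.568 ]
(array([ 0.5382, -0.3516]), array([125.3, 114.9]), 'yaw', np.float32(20.2), 'blue', array([ 0.5638, -0.3949]), array([60.2, 14.8]), 620) blue [ 0.3868 -0.5694]
(array([ 0.6515, -0.3059]), array([ 61.8, 107.5]), 'yaw', np.float32(-68.23), 'blue', array([ 0.6717, -0.3502]), array([56.3,  9.8]), 60) blue [ 0.5036 -0.5659]
(array([ 0.6567, -0.3034]), array([ 89.9, 114.6]), 'yaw', np.float32(-68.2), 'blue', array([ 0.6623, -0.3566]), array([59.8, 11.1]), 141) blue [ 0.4925 -0.5685]
(array([ 0.6451, -0.2985]), array([108. , 123.6]), 'yaw', np.float32(-47.8), 'blue', array([ 0.6392, -0.3666]), array([ 5.5, 14.4]), 60) blue [ 0.4674 -0.5697]
tcp [ 0.5255 -0.2959  0.1534] phi 20.83 offset/.15 [ 1.98   0.347 -0.712] rotz/2 -0.5657
```

View pics/c18.png

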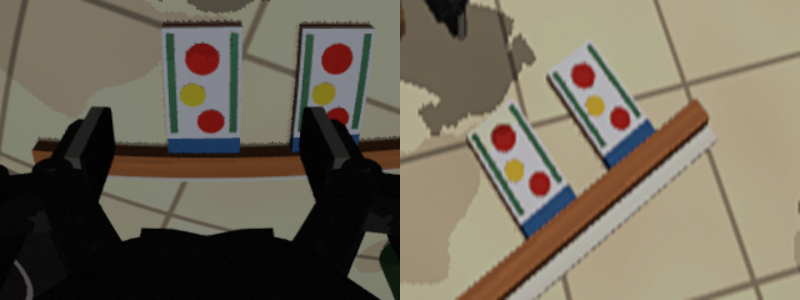

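Request:
{"op": "drive_tool", "data": {
  "rows": [
    {"offset":[0.1,0,-0.2],"rotation":[0,0,-0.05],"claw":0.85},
    {"offset":[0.3,0,-0.4],"rotation":[0,0,-0.1],"claw":1},
    {"offset":[0.5,0,-0.6],"rotation":[0,0,-0.17],"claw":1},
    {"offset":[0.7,0,-0.712],"rotation":[0,0,-0.5657],"claw":1},
    {"offset":[0.9,0,-0.712],"rotation":[0,0,-0.5657],"claw":1},
    {"offset":[1,0,-0.712],"rotation":[0,0,-0.5657],"claw":1},
    {"offset":[1,0,-0.712],"rotation":[0,0,-0.5657],"claw":1},
    {"offset":[1,0,-0.712],"rotation":[0,0,-0.5657],"claw":1},
    {"offset":[1,0,-0.712],"rotation":[0,0,-0.5657],"claw":1},
    {"offset":[1,0,-0.712],"rotation":[0,0,-0.5657],"claw":1},
    {"offset":[1,0,-0.712],"rotation":[0,0,-0.5657],"claw":1},
    {"offset":[1,0,-0.712],"rotation":[0,0,-0.5657],"claw":1},
    {"offset":[1,0,-0.712],"rotation":[0,0,-0.5657],"claw":1},
    {"offset":[1,0,-0.712],"rotation":[0,0,-0.5657],"claw":1}
  ]
}}

```text
clock: 55.32
tcp_pos: [0.4722, -0.1564, 0.2591]
orientation: [-0.124, -3.139, -0.0]
contact_force: [0.5, -0.6, -0.3]
grip_width: 0.0857
gripper_force: 0.0
```

Request:
{"op": "drive_tool", "data": {
  "rows": [
    {"offset":[0.03,0.25,0],"rotation":[0,0,0],"claw":1},
    {"offset":[0.05,0.5,0],"rotation":[0,0,0],"claw":1},
    {"offset":[0.08,0.75,0],"rotation":[0,0,0],"claw":1},
    {"offset":[0.104,1,0],"rotation":[0,0,0],"claw":1},
    {"offset":[0.104,1,0],"rotation":[0,0,0],"claw":1},
    {"offset":[0.104,1,0],"rotation":[0,0,0],"claw":1},
    {"offset":[0.104,1,0],"rotation":[0,0,0],"claw":1}
  ]
}}

```text
clock: 55.9
tcp_pos: [0.4682, -0.0057, 0.2593]
orientation: [-0.122, -3.139, 0.001]
contact_force: [-0.2, -0.4, 1.2]
grip_width: 0.0855
gripper_force: 0.0
```

Run:
```python
from m import *
delta((.4685,-.001,.166),85.65)
```

```text
tcp [ 0.4682 -0.0057  0.2593] phi 85.56 offset/.15 [0.001 0.032 0.622] rotz/2 -0.0008
```

Request:
{"op": "drive_tool", "data": {
  "force": 30,
  "rows": [
    {"offset":[0,0.032,0.2],"rotation":[0,0,0],"claw":1},
    {"offset":[0,0.032,0.4],"rotation":[0,0,0],"claw":1},
    {"offset":[0,0.032,0.6],"rotation":[0,0,0],"claw":1},
    {"offset":[0,0.032,0.622],"rotation":[0,0,0],"claw":1},
    {"offset":[0,0.032,0.622],"rotation":[0,0,0],"claw":1},
    {"offset":[0,0.032,0.622],"rotation":[0,0,0],"claw":0},
    {"offset":[0,0.032,0.622],"rotation":[0,0,0],"claw":0},
    {"offset":[0,0.032,0.622],"rotation":[0,0,0],"claw":0},
    {"offset":[0,0.032,0.622],"rotation":[0,0,0],"claw":0},
    {"offset":[0,0.032,0.622],"rotation":[0,0,0],"claw":0},
    {"offset":[0,0.032,0.622],"rotation":[0,0,0],"claw":0},
    {"offset":[0,0.032,0.622],"rotation":[0,0,0],"claw":0},
    {"offset":[0,0.032,0.622],"rotation":[0,0,0],"claw":0},
    {"offset":[0,0.032,0.622],"rotation":[0,0,0],"claw":0}
  ]
}}

```text
clock: 57.07
tcp_pos: [0.4689, -0.0009, 0.1668]
orientation: [0.122, 3.138, -0.001]
contact_force: [-1.6, -2.4, 6.0]
grip_width: 0.0128
gripper_force: 29.2
```

Request:
{"op": "drive_tool", "data": {
  "rows": [
    {"offset":[0,0.092,0.005],"rotation":[0,0,0],"claw":0},
    {"offset":[0,0.182,0.02],"rotation":[0,0,0],"claw":0},
    {"offset":[0,0.271,0.045],"rotation":[0,0,0],"claw":0},
    {"offset":[0,0.356,0.08],"rotation":[0,0,0],"claw":0},
    {"offset":[0,0.436,0.123],"rotation":[0,0,0],"claw":0},
    {"offset":[0,0.511,0.175],"rotation":[0,0,0],"claw":0},
    {"offset":[0,0.581,0.235],"rotation":[0,0,0],"claw":0},
    {"offset":[0,0.643,0.303],"rotation":[0,0,0],"claw":0},
    {"offset":[0,0.697,0.377],"rotation":[0,0,0],"claw":0},
    {"offset":[0,0.743,0.456],"rotation":[0,0,0],"claw":0},
    {"offset":[0,0.78,0.54],"rotation":[0,0,0],"claw":0},
    {"offset":[0,0.807,0.627],"rotation":[0,0,0],"claw":0},
    {"offset":[0,0.825,0.717],"rotation":[0,0,0],"claw":0},
    {"offset":[0,0.833,0.792],"rotation":[0,0,0],"claw":0},
    {"offset":[0,0.833,0.833],"rotation":[0,0,0],"claw":0},
    {"offset":[0,0.833,0.845],"rotation":[0,0,0],"claw":0},
    {"offset":[0,0.833,0.845],"rotation":[0,0,0],"claw":0}
  ]
}}

```text
clock: 58.48
tcp_pos: [0.4787, 0.1253, 0.0393]
orientation: [0.12, 3.138, 0.003]
contact_force: [2.6, 4.1, -2.8]
grip_width: 0.0128
gripper_force: 33.9
```

Request:
{"op": "drive_tool", "data": {
  "rows": [
    {"offset":[0,0,0],"rotation":[0,0,0],"claw":1},
    {"offset":[0,0,0],"rotation":[0,0,0],"claw":1},
    {"offset":[0,0,0],"rotation":[0,0,0],"claw":1},
    {"offset":[0,0,0],"rotation":[0,0,0],"claw":1},
    {"offset":[0,0,0],"rotation":[0,0,0],"claw":1},
    {"offset":[0,0,0],"rotation":[0,0,0],"claw":1},
    {"offset":[0,0,-0.15],"rotation":[0,0,0],"claw":1},
    {"offset":[0,0,-0.4],"rotation":[0,0,0],"claw":0},
    {"offset":[0,0,-0.4],"rotation":[0,0,0],"claw":0},
    {"offset":[0,0,-0.4],"rotation":[0,0,0],"claw":0},
    {"offset":[0,0,-0.4],"rotation":[0,0,0],"claw":0},
    {"offset":[0,0,-0.4],"rotation":[0,0,0],"claw":0},
    {"offset":[0,0,-0.4],"rotation":[0,0,0],"claw":0},
    {"offset":[0,0,-0.3],"rotation":[0,0,0],"claw":0},
    {"offset":[0,0,-0.22],"rotation":[0,0,0],"claw":0},
    {"offset":[0,0,-0.19],"rotation":[0,0,0],"claw":0},
    {"offset":[0,0,-0.175],"rotation":[0,0,0],"claw":0},
    {"offset":[0,0,-0.167],"rotation":[0,0,0],"claw":0},
    {"offset":[0,0,-0.167],"rotation":[0,0,0],"claw":0}
  ]
}}

```text
clock: 60.07
tcp_pos: [0.4777, 0.1243, 0.0664]
orientation: [-0.121, -3.138, 0.002]
contact_force: [-10.6, -3.3, 32.2]
grip_width: -0.0
gripper_force: 16.4
```

Request:
{"op": "drive_tool", "data": {
  "rows": [
    {"offset":[0,0,-0.2],"rotation":[0,0,0],"claw":0},
    {"offset":[0,0,-0.4],"rotation":[0,0,0],"claw":0},
    {"offset":[0,0,-0.7],"rotation":[0,0,0],"claw":0.5},
    {"offset":[0,0,-1],"rotation":[0,0,0],"claw":0.5},
    {"offset":[0,0,-1],"rotation":[0,0,0],"claw":0.5},
    {"offset":[0,0,-1],"rotation":[0,0,0],"claw":0.5}
  ]
}}

```text
clock: 60.57
tcp_pos: [0.48, 0.1248, 0.2173]
orientation: [0.121, 3.134, 0.003]
contact_force: [-0.3, -0.1, -1.1]
grip_width: 0.0429
gripper_force: 0.0
```

Run:
```python
from m import *
w=save('wrist','w19');b=save('side','d19');a=save('scene','s19')
for n in((.535,-.347),(.643,-.308)):
    g=glazed(b,n,.012,0,.065);print('blue',g[5],bat(g[5]))
for f,k in((a,0),(w,1)):
    P=(fcloud if k else cloud)(f);hsv=cv2.cvtColor(f['frame'],cv2.COLOR_RGB2HSV)
    g=(hsv[...,1]<60)&(P[...,0]>.56)&(P[...,0]<.66)&(P[...,1]>.01)&(P[...,1]<.11)&(P[...,2]>.03)&(P[...,2]<.1)
    q=P[g];print(len(q),np.linalg.lstsq(np.c_[q[:,:2],np.ones(len(q))],q[:,2],rcond=None)[0].round(4),np.median(q,0).round(4))
```

```text
blue [ 0.5631 -0.3937] [ 0.3866 -0.568 ]
blue [ 0.6623 -0.3567] [ 0.4925 -0.5686]
847 [-0.001   0.0026  0.0584] [0.6123 0.0612 0.0579]
3431 [-0.0002  0.0015  0.0615] [0.6031 0.0837 0.0615]
```

View pics/s19.png

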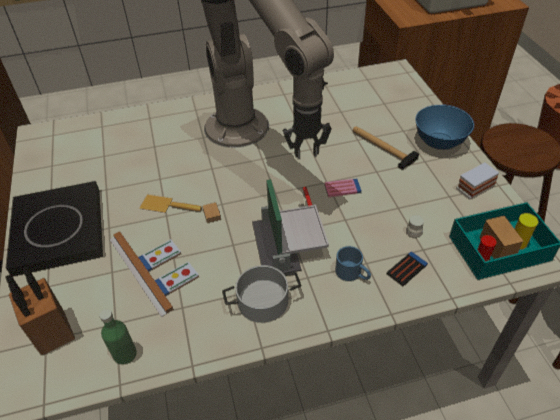

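The picture shows both tiles fruit side up against the batten at (160,255) and (177,277). The load wing is level at (303,228), nothing else has moved, and there is no third tile. Handing in.

```bash
python3 -c "
from bench import hand_in
print(hand_in())"
```

```text
the job is handed in; nothing more can be done
None
```

The job is handed in: I levelled the load wing first, turned both tiles (no third was there) on the tray and set them fruit side up, square on, blue ends touching the batten; the wing is level again and nothing else was moved.

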